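# Pack the balance kit: lids rim-down, brush in its compartment

### The job

Pack the kit tray: take the two steel lids from the drying rack and lay each flat in the round pocket of its own size, open rim down and closed face up, and lay the brush flat in its compartment with its bristles in the wide end. All three must lie fully home in the tray; leave the plain solid disc in the rack and do not move or knock over anything else on the bench.

Things in the scene. Friction and masses are not known exactly. Their poses are not given: they have to be found in the camera images.
- lid_large: The larger steel lid, a shallow round cap: outer diameter 60 mm, height 16 mm, wall and closed face 3 mm, about 70 g. One side is closed and flat with a tiny dark dot, the other open with a rim. Starts on edge in a slot of the rack, axis along the rack's x, facing either way. Origin: on its axis at half its height; z points along the axis out of the closed face (rim on the -z side).
- lid_small: The smaller steel lid, a shallow round cap: outer diameter 46 mm, height 16 mm, wall and closed face 3 mm, about 70 g. One side is closed and flat with a tiny dark dot, the other open with a rim. Starts on edge in a slot of the rack, axis along the rack's x, facing either way. Origin: on its axis at half its height; z points along the axis out of the closed face (rim on the -z side).
- lid_large_top (a point): Centre of the closed face of the larger lid, 8 mm from the lid's centre along its z axis.
- lid_small_top (a point): Centre of the closed face of the smaller lid, 8 mm from the lid's centre along its z axis.
- brush: Balance brush, 170 mm long, flat on the table, about 70 g, balanced within 15 mm of its middle: wooden handle 16 wide, 18 high (x -85 to +23 mm), then a flat head 62 mm long: steel ferrule 38 wide, 18 high, then grey rigid bristles 34 wide, 14 high. Origin: its underside at mid-length; x points from handle to bristles, z up.
- brush_mid (a point): Middle of the brush, 9 mm above its origin, inside the handle.
- brush_tip (a point): End of the bristles, 85 mm from the brush's middle along its x axis, 9 mm above its underside.
- tray: White kit tray fixed to the table, 146 (x) by 200 mm (y), top face 12 mm above the table, with two round pockets and a brush-shaped compartment sunk 7 mm into it (floors 5 mm above the table). Origin: on the table under its centre. Larger pocket at x +30, y +47 mm, smaller at x +30, y -47; the compartment runs along y at x -38.
- pocket_large (a point): Centre of the floor of the larger round pocket of the tray: 65 mm in diameter, 7 mm deep (rim of the pocket 7 mm above this point). The larger lid belongs here, closed face up; lying right, the lid's closed face stands 16 mm above this point, 9 mm proud of the tray.
- pocket_small (a point): Centre of the floor of the smaller round pocket of the tray: 51 mm in diameter, 7 mm deep (rim of the pocket 7 mm above this point). The smaller lid belongs here, closed face up; lying right, the lid's closed face stands 16 mm above this point, 9 mm proud of the tray.
- slot (a point): Centre of the floor of the brush-shaped compartment, 176 mm long along the tray's y (-88 to +88 mm), 7 mm deep: wide end for the head 44 mm wide (y +17 to +88, next to the larger pocket), narrow part for the handle 22 mm wide (y -88 to +17). The handle lies 11 mm proud of the tray.
- rack: Grey drying rack fixed to the table, 142 (x) by 54 (y) by 16 mm high, turned any way; three slots in a row along its x at -46, 0, +46 mm, each 19 (x) by 46 mm (y), 10 deep (floor 6 mm above the table): lid centres stand 36 mm (larger) and 29 mm (smaller) above the table. Origin: on the table under its centre.
- disc: Bystander: solid plain aluminium disc, diameter 52 mm, 12 mm thick, flat on both sides with no rim and no dot, on edge in one of the rack's slots. Stays where it is. Origin at its centre, z along its axis.
- marker_a: Bystander: marker pen 130 mm long, 13 mm thick, lying on the table to the left of the rack. Origin at its underside, x along it.
- marker_b: Bystander: marker pen 130 mm long, 13 mm thick, lying on the table beyond the rack. Origin at its underside, x along it.
- vial: Glass vial, 26 mm diameter, 50 mm tall, standing between robot and tray. Bystander, loose; to be left alone. Origin at its underside, z up.
- cup: Steel density cup, 72 mm diameter, 85 mm tall. Bystander, loose; to be left alone. Origin at its underside, z up.
- wash_bottle: White bottle, 56 mm diameter, 110 mm tall, beyond the brush. Bystander, loose; to be left alone. Origin at its underside, z up.

How it is judged (in metres and radians):
At the end, for the whole second after the job is handed in: Each lid in its pocket, closed face up: within 6 mm of centre, closed face 21 mm (+-2.5) above the table, level within 0.08 rad. Brush in its compartment, bristles in the wide end (tip at tray y over 70 mm): within 7 mm of centre, height +-3 mm, level within 0.08 rad. All at rest (horizontal distance between lid_large and pocket_large below 0.006 m and z of lid_large_top in the frame of tray between 0.0185 and 0.0235 m and angle between the z axis of each of lid_large, lid_small, brush and the z axis of tray, either way round below 0.08 rad and horizontal distance between lid_small and pocket_small below 0.006 m and z of lid_small_top in the frame of tray between 0.0185 and 0.0235 m and horizontal distance between brush_mid and slot below 0.007 m and z of brush_mid in the frame of tray between 0.011 and 0.017 m and y of brush_tip in the frame of tray above 0.07 m and linear speed of each of lid_large, lid_small, brush below 0.02 m/s); the robot touches nothing.
It fails at once if the solid disc moved by more than 30 mm (distance of disc from where it was at the start of the episode above 0.03 m).
It fails at once if another bystander (marker, vial, cup, bottle) moved by more than 30 mm (distance of any of marker_a, marker_b, vial, cup, wash_bottle from where it was at the start of the episode above 0.03 m).
It fails at once if the vial, cup or bottle tipped by more than 30 degrees (angle between any of vial, cup, wash_bottle's own z axis and vertical above 0.52 rad).
It also fails if it takes over 72 s, if anything falls off the work surface, if the arm or the gripper's body presses on something with over 40 N, if the wrist force passes 120 N, or if a joint passes its speed limit or range.

### The arm

A 7-joint arm with a two-finger parallel gripper is mounted at the origin on the work surface. World frame = base frame: x ahead of the robot, y to its left, z up, the work surface at z = 0. Lengths are in mm, angles in rad, forces in N, time in s.
With the tool pointing down it reaches from about 400 to 875 mm from the base axis. Payload 4.4 kg.
Tool frame: the origin (TCP) lies between the finger pads; the fingertips stand 17 mm ahead of it and the grasp point (between the pads) lies 2 mm behind it; z points along the fingers, y is the line along which they close (so a half turn about z gives the same grasp; the last joint's range is limited). The gripper opens to 85 mm and grips with 20 to 120 N. Pads are 22 mm wide; open, the fingers measure 114 mm over their backs; the gripper's body (76 mm by 85 mm) begins 54 mm behind the grasp point. The pads swing forward as they close: fully open they stand 13 mm farther back than shut.
Start: joints at [-1.346, 0.628, 0.038, 1.517, -0.027, 0.996, -0.02], TCP at [186.343, 622.731, 248.313] pointing down, gripper open.
Joint ranges: [-3.06, 3.06], [-0.37, 2.12], [-1.25, 1.32], [0.18, 2.47], [-1.1, 4.24], [0.23, 1.98], [-2.94, 2.94]. Speed limits (rad/s): [2.57, 2.57, 3.14, 3.14, 3.14, 3.14, 3.14].

### API

Orientations are given as [roll, pitch, yaw] about the fixed x, y, z axes, in that order (R = Rz(yaw) Ry(pitch) Rx(roll)).
In Python, from cell import sensors, get_image, ctrl gives the robot as it stands.
- The arm moves only by the tool send_rows, never from a script. Its argument "series" is a list of rows, each a list of 3 entries, a list of its own where there are three numbers: the finger opening in mm, from 0 to 85.4, then the shift along the world's x, y, z in units of 60 mm (1.0 is 60 mm), then the turn, a rotation vector about the world's x, y, z in units of 5 degrees (1.0 is 5 degrees). A call has 1 to 8 rows; each row shifts and turns the commanded pose from where the row before left it; what a row does not reach is not made up. A row lasts 1/8 s, in which the tool goes at most 62.5 mm and 10.7 degrees, less where a joint would pass 70% of its speed; a pose out of reach is approached as far as the arm can. A call is refused whole if a number of a shift passes 1 or a number of a turn 1, either way. A call with a gripper value outside its range is refused whole. The fingers move at their own pace and stop on an object; the grip force is fixed at half the most. Time passes only in rows, so rows that do not move let the fingers close. It gives the time, the measured TCP pose, the force, the opening and the grip force at its end, in the units of the state.
- sensors.read_state(): the state, without advancing time (a new reading comes with each control period).
- get_image(name): name is "scene" or "top" or "wrist"; returns a dict with "img" (420x560x3 uint8, red, green, blue), "depth" (420x560 float32, mm along the optical axis (not along the pixel's ray), 0 where there is no reading), "vfov" (degrees; the focal length in pixels is half the picture's height over the tangent of half this angle, whatever the lens; pixels are square), "cx", "cy" (the principal point, pixels), "k1" (the pictures are not rectified: a ray, as slopes to the right and down, at radius r is drawn at 1 + k1 r^2 times it, then the intrinsics apply), "world_to_cam" (4x4, takes a point from world to camera coordinates). Camera axes: x right, y down, z forward; pixel columns grow to the right and rows downward; lengths in mm; the calibration is good to about 2 mm. A picture is of the moment at which its call begins.
- ctrl.finish_job(): hands the job in; it is judged then, once.
The state is a dict: "clock": time; "qpos": joint angles; "qd": joint speeds; "tau": joint torques, N m; "eef_pos": TCP position; "tool_rot": TCP orientation; "force": force on the tool from outside, world axes, zero at the start; "torque": the same for the moment, N m; "width": finger opening in mm; "gripper_force": force on a finger pad.
Only numpy, scipy, OpenCV 4.12 (cv2) and the standard library are available. Lean on these libraries where they do the work, as an engineer would, in place of code of your own. Each camera call takes 0.05 s, during which the arm holds its last target. There are 200 camera calls.

## Working session

There is one attempt and no reset: what is moved stays moved. The work goes in short steps, Python scripts to look and compute and a tool call to move; the robot and the scene stay as the last step left them, time stands still between calls to the robot, and variables do not carry over. Pictures are saved under pics/ and viewed, at most 10 in all, crops included, and the job is handed in when it is done.

Besides the shell and the picture viewer there is one more tool, called after "Request:" by a JSON object that holds its "fn" and its "kwargs". send_rows: Moves the arm, as the interface text tells. Its arguments: {"type":"object","properties":{"series":{"type":"array"}},"required":["series"]}

```bash
mkdir -p pics; ls
cat > h.py <<'E'
import numpy as np,cv2
from cell import sensors,get_image,ctrl
def cloud(d):
    H,W=d['depth'].shape; f=H/2/np.tan(np.radians(d['vfov'])/2)
    K=np.array([[f,0,d['cx']],[0,f,d['cy']],[0,0,1]])
    u,v=np.meshgrid(np.arange(W),np.arange(H))
    p=cv2.undistortPoints(np.stack([u,v],-1).reshape(-1,1,2).astype(np.float64),K,np.array([d['k1'],0,0,0.])).reshape(H,W,2)
    z=d['depth'][...,None]; c=np.concatenate([p*z,z],-1)
    T=np.linalg.inv(d['world_to_cam']); return c@T[:3,:3].T+T[:3,3]
def save(d,n,crop=None,s=1):
    im=d['img'][...,::-1]
    if crop: a,b,c,e=crop; im=im[b:e,a:c]
    cv2.imwrite('pics/'+n,cv2.resize(im,None,fx=s,fy=s,interpolation=cv2.INTER_CUBIC))
E
python3 - <<'E'
from h import *
import pickle
for n in ['top','scene']:
    d=get_image(n); save(d,n+'.png'); pickle.dump(d,open(n+'.pkl','wb')); print(n,d['vfov'],d['k1'],d['world_to_cam'].round(2).tolist())
print(sensors.read_state())
E
```

```text
pics
top 53.859878445106226 -0.10299858560584747 [[-0.0, -1.0, -0.01, 34.7], [-0.99, 0.0, -0.17, 524.05], [0.17, 0.01, -0.99, 833.84], [0.0, 0.0, 0.0, 1.0]]
scene 55.94438163220124 -0.09084876085810091 [[-0.63, 0.78, 0.02, 309.66], [0.51, 0.43, -0.75, -246.19], [-0.59, -0.46, -0.66, 1201.22], [0.0, 0.0, 0.0, 1.0]]
{'clock': 0.1, 'qpos': array([-1.34583259,  0.62926215,  0.03844955,  1.51827695, -0.02699456,
        0.99631229, -0.02002834]), 'qd': array([ 0.00061652, -0.00104469,  0.00075152, -0.00155429,  0.00059798,
       -0.00150925,  0.00011288]), 'tau': array([ 3.57675999e-03, -5.64531076e+01,  1.23097301e+00, -1.93975192e+01,
        1.12933625e-02,  5.33316401e-03, -3.77618278e-06]), 'eef_pos': array([186.16441214, 622.20568464, 247.47273824]), 'tool_rot': array([-3.13985221e+00,  2.58235931e-05,  2.85079948e+00]), 'force': array([ 0.04339896, -0.07016612,  0.63764881]), 'torque': array([-0.03522731,  0.03389991,  0.01309225]), 'gripper_force': 0.0, 'width': 85.5790564260025}
```

View pics/top.png

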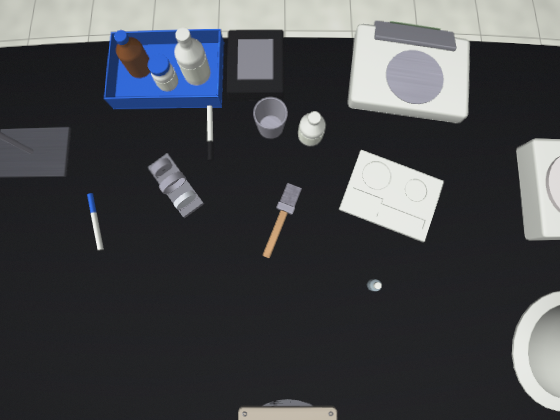

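View pics/scene.png

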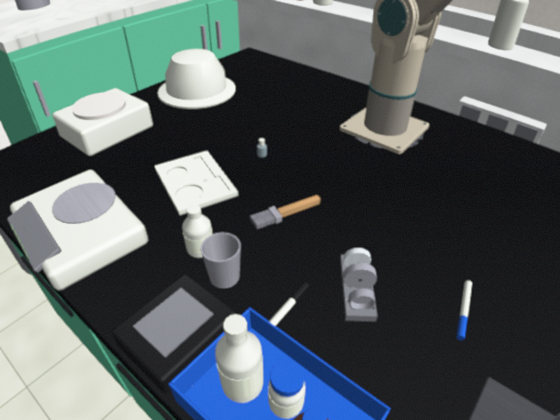

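The top view shows the rack near (175,185), brush (283,220), tray (391,195), vial (374,285), cup (270,117) and bottle (312,128). I'll measure them now and zoom in on the rack.

Run:
```python
from h import *
import pickle
t=pickle.load(open('top.pkl','rb')); s=pickle.load(open('scene.pkl','rb'))
a=cv2.resize(t['img'][140:230,130:220,::-1],(500,500),interpolation=cv2.INTER_CUBIC)
b=cv2.resize(s['img'][240:330,320:400,::-1],(300,500)[::1],interpolation=cv2.INTER_CUBIC) if 0 else cv2.resize(s['img'][240:325,330:385,::-1],(300,464),interpolation=cv2.INTER_CUBIC)
c=np.zeros((500,800,3),np.uint8); c[:500,:500]=a; c[:464,500:]=b; cv2.imwrite('pics/rack.png',c)
P=cloud(t); z=P[...,2]; v=t['depth']>0
print('table z',np.median(z[300:340,200:350]))
hsv=cv2.cvtColor(t['img'],cv2.COLOR_RGB2HSV)
def rect(m):
    n,l,st,_=cv2.connectedComponentsWithStats(m.astype(np.uint8)); k=1+np.argmax(st[1:,4]); q=P[l==k]
    r=cv2.minAreaRect(q[:,:2].astype(np.float32)); return q,r
def win(u0,v0,u1,v1):
    m=np.zeros(z.shape,bool); m[v0:v1,u0:u1]=1; return m&v
for n,w,lo,hi in [('tray',(330,140,455,250),3,20),('rack',(140,145,210,225),8,80),('cup',(250,90,292,142),10,120),('bottle',(294,105,330,150),10,140),('vial',(362,275,388,295),10,70),('brush',(255,175,310,265),7,30),('mA',(80,185,110,260),4,25),('mB',(200,95,218,165),4,25)]:
    q,r=rect(win(*w)&(z>lo)&(z<hi)); print(n,len(q),[np.round(x,1).tolist() if not np.isscalar(x) else round(x,1) for x in r],'zmax',q[:,2].max().round(1),'med',np.median(q[:,2]).round(1),'bb',q[:,:2].min(0).round(),q[:,:2].max(0).round(), cv2.boxPoints(r).round().tolist() if n in('tray','rack','brush') else '')
```

```text
table z 0.2740990922458195
tray 5726 [[553.9, -240.7], [211.1, 154.7], 69.0] zmax 18.7 med 11.3 bb [ 452. -361.] [ 658. -117.] [[444.0, -312.0], [588.0, -367.0], [664.0, -170.0], [519.0, -114.0]]
rack 1517 [[576.9, 247.8], [144.5, 59.4], 36.9] zmax 69.1 med 18.4 bb [504. 183.] [649. 310.] [[501.0, 228.0], [537.0, 181.0], [653.0, 267.0], [617.0, 315.0]]
cup 1106 [[734.3, 39.5], [106.9, 76.5], 3.9] zmax 89.2 med 48.3 bb [681.   0.] [787.  81.] 
bottle 701 [[691.2, -54.3], [55.3, 46.3], 75.5] zmax 113.6 med 75.9 bb [668. -82.] [718. -27.] 
vial 132 [[357.1, -186.7], [23.3, 23.5], 1.1] zmax 54.9 med 32.2 bb [ 345. -198.] [ 369. -175.] 
brush 818 [[497.0, 12.4], [37.6, 170.3], 65.8] zmax 22.8 med 17.2 bb [416. -34.] [580.  50.] [[412.0, 30.0], [567.0, -40.0], [582.0, -5.0], [427.0, 64.0]]
mA 363 [[495.7, 428.2], [130.5, 15.4], 15.5] zmax 19.2 med 11.6 bb [432. 406.] [559. 451.] 
mB 374 [[700.1, 176.7], [131.3, 40.3], 0.1] zmax 24.7 med 12.2 bb [634. 157.] [766. 197.]
```

View pics/rack.png

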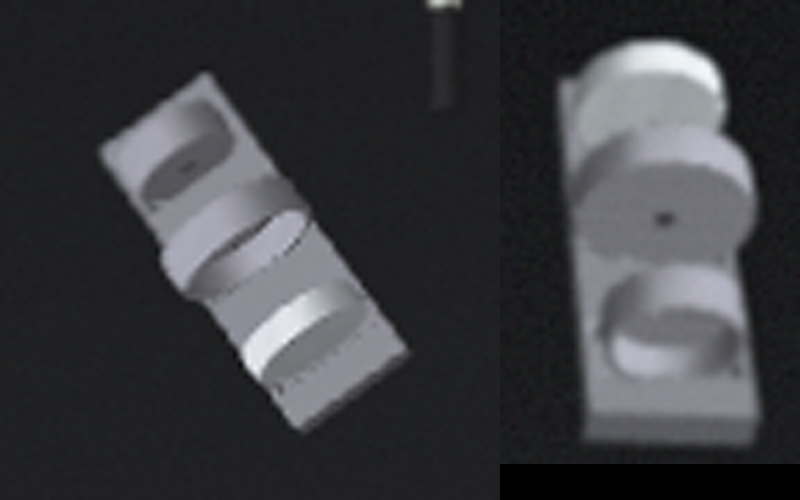

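The rack crop shows three parts:
- **Small lid:** far slot, closed dotted face toward the robot (-u).
- **Large lid:** middle slot, closed face pointing away (+u).
- **Disc:** near slot.

Next I'll move the hand above the rack while turning it, and refine the tray pose.

Request:
{"fn": "send_rows", "kwargs": {"series": [[85,[0.6,-0.7,0.1],[0,0,-1]],[85,[0.6,-0.7,0.1],[0,0,-1]],[85,[0.6,-0.7,0.1],[0,0,-1]],[85,[0.6,-0.7,0.1],[0,0,-1]],[85,[0.6,-0.7,0.1],[0,0,-1]],[85,[0.6,-0.7,0.1],[0,0,-1]],[85,[0.6,-0.7,0.1],[0,0,-1]],[85,[0.6,-0.7,0.1],[0,0,-1]]]}}

```text
clock: 1.1
eef_pos: [475.1, 285.3, 296.3]
tool_rot: [-3.141, -0.0, 2.15]
force: [0.2, 1.1, -0.8]
width: 84.9
gripper_force: 0.0
```

Request:
{"fn": "send_rows", "kwargs": {"series": [[85,[0.6,-0.7,0],[0,0,-1]],[85,[0,0,0],[0,0,-1]],[85,[0,0,0],[0,0,-1]],[85,[0,0,0],[0,0,-1]],[85,[0,0,0],[0,0,-1]],[85,[0,0,0],[0,0,-1]],[85,[0,0,0],[0,0,-1]],[85,[0,0,0],[0,0,-1]]]}}

```text
clock: 2.1
eef_pos: [510.0, 244.7, 295.9]
tool_rot: [-3.141, 0.0, 1.452]
force: [-0.6, -0.8, 1.0]
width: 85.1
gripper_force: 0.0
```

Request:
{"fn": "send_rows", "kwargs": {"series": [[85,[0,0,0],[0,0,-1]],[85,[0,0,0],[0,0,-1]],[85,[0,0,0],[0,0,-1]],[85,[0,0,0],[0,0,-1]],[85,[0,0,0],[0,0,-1]],[85,[0,0,0],[0,0,-1]],[85,[0,0,0],[0,0,-1]],[85,[0,0,0],[0,0,-1]]]}}

```text
clock: 3.1
eef_pos: [510.0, 244.7, 295.9]
tool_rot: [-3.141, 0.001, 0.754]
force: [0.4, -0.3, 0.8]
width: 85.5
gripper_force: 0.0
```

Run:
```python
from h import *
import pickle
print({k:np.round(v,3).tolist() for k,v in sensors.read_state().items() if k in('clock','qpos','eef_pos','tool_rot','force','width')})
w=get_image('wrist'); pickle.dump(w,open('w1.pkl','wb')); save(w,'w1.png')
print(w['vfov'],w['k1'],w['world_to_cam'].round(3).tolist())
t=pickle.load(open('top.pkl','rb'))
def ray2plane(d,uv,z):
    f=d['img'].shape[0]/2/np.tan(np.radians(d['vfov'])/2); K=np.array([[f,0,d['cx']],[0,f,d['cy']],[0,0,1]])
    p=cv2.undistortPoints(np.asarray(uv,float).reshape(-1,1,2),K,np.array([d['k1'],0,0,0.])).reshape(-1,2)
    T=np.linalg.inv(d['world_to_cam']); r=np.c_[p,np.ones(len(p))]@T[:3,:3].T; o=T[:3,3]
    return (o+r*((z-o[2])/r[:,2])[:,None])[:,:2]
g=cv2.cvtColor(t['img'],cv2.COLOR_RGB2GRAY); m=np.zeros_like(g); m[145:245,335:450]=(g[145:245,335:450]>120)
n,l,st,_=cv2.connectedComponentsWithStats(m); k=1+np.argmax(st[1:,4]); v,u=np.where(l==k)
r=cv2.minAreaRect(ray2plane(t,np.c_[u,v],12).astype(np.float32)); print('tray',r)
P=cloud(t); q=P[20:120,350:475].reshape(-1,3); print('scale box zmax',np.percentile(q[:,2],[50,90,99]), 'min x of tall',q[q[:,2]>30][:,0].min())
```

```text
{'clock': 3.1, 'qpos': [-0.913, 0.525, 0.652, 1.708, -0.362, 1.033, -0.955], 'eef_pos': [510.015, 244.735, 295.915], 'tool_rot': [-3.141, 0.001, 0.754], 'force': [0.447, -0.332, 0.795], 'width': 85.528}
61.37811962125584 -0.07274638827985719 [[0.685, -0.729, 0.0, -169.971], [-0.697, -0.654, 0.294, 463.099], [-0.214, -0.201, -0.956, 582.833], [0.0, 0.0, 0.0, 1.0]]
tray ((553.18310546875, -236.64065551757812), (202.47744750976562, 149.28257751464844), 68.60670471191406)
scale box zmax [60.30481167 76.68348004 79.41563996] min x of tall 379.1564814915646
```

View pics/w1.png

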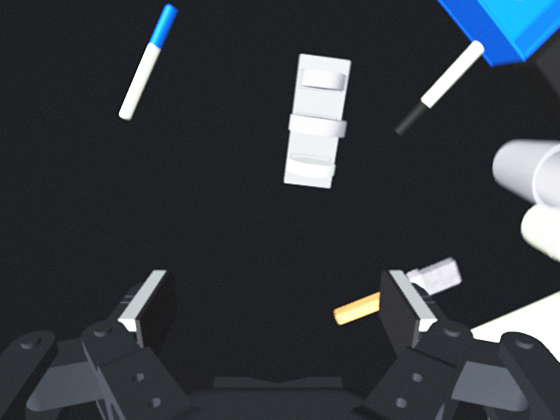

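The wrist view shows the rack at about (318,120) with its three parts, and the fingertips at about (160,270) and (390,270). I'll measure the rack axis, the lid positions and the fingertip geometry.

```bash
cat >> h.py <<'E'
from scipy.spatial.transform import Rotation as Ro
def ray2plane(d,uv,z):
    f=d['img'].shape[0]/2/np.tan(np.radians(d['vfov'])/2); K=np.array([[f,0,d['cx']],[0,f,d['cy']],[0,0,1]])
    p=cv2.undistortPoints(np.asarray(uv,float).reshape(-1,1,2),K,np.array([d['k1'],0,0,0.])).reshape(-1,2)
    T=np.linalg.inv(d['world_to_cam']); r=np.c_[p,np.ones(len(p))]@T[:3,:3].T; o=T[:3,3]
    return (o+r*((z-o[2])/r[:,2])[:,None])[:,:2]
E
python3 - <<'E'
from h import *
import pickle
w=pickle.load(open('w1.pkl','rb')); P=cloud(w); z=P[...,2]; ok=w['depth']>0
print('table',np.median(z[200:250,200:350]),'cam',np.linalg.inv(w['world_to_cam'])[:3,3].round())
W=np.zeros(z.shape,bool); W[45:195,275:360]=1
q=P[W&ok&(z>13)&(z<20)]; r=cv2.minAreaRect(q[:,:2].astype(np.float32)); print('rack top',len(q),r,np.median(q[:,2]))
c0=np.array(r[0])
for name,(t,) in {}.items(): pass
# PCA dir of long axis
b=cv2.boxPoints(r); e=[b[1]-b[0],b[2]-b[1]]; e=max(e,key=np.linalg.norm); u=e/np.linalg.norm(e); u=u*np.sign(u[0]); v=np.array([-u[1],u[0]]); print('u',u,np.degrees(np.arctan2(u[1],u[0])))
a=P[W&ok&(z>24)]; s=(a[:,:2]-c0)@u; y=(a[:,:2]-c0)@v
for lo,hi in [(-70,-23),(-23,23),(23,70)]:
    m=(s>lo)&(s<hi); print(m.sum(),'s',np.percentile(s[m],[2,50,98]).round(1),'v',np.percentile(y[m],[1,50,99]).round(1),'z',np.percentile(a[m,2],[2,98,99.5]).round(1))
    k=m&(a[:,2]>np.percentile(a[m,2],98)-8); print('   topband s',np.percentile(s[k],[3,97]).round(1),'v mid',np.median(y[k]).round(1))
T=Ro.from_euler('xyz',[-3.141,.001,.754]).as_matrix()
f=P[ok&(z>150)]; L=(f-[510,244.7,295.9])@T
k=(abs(L[:,2])<40); L=L[k]
for sg in(-1,1):
    h=L[np.sign(L[:,1])==sg]; print('finger',sg,'zmax',np.percentile(h[:,2],[90,99,99.8]).round(1),'|y|min',np.percentile(abs(h[:,1]),[.5,5]).round(1)); h=h[h[:,2]>np.percentile(h[:,2],97)-3]; print('  tip x',np.percentile(h[:,0],[2,98]).round(1),'y',np.percentile(h[:,1],[2,98]).round(1))
E
```

```text
table -0.08102165493284019 cam [564. 296. 421.]
rack top 3659 ((576.098388671875, 249.0450439453125), (142.47756958007812, 55.032630920410156), 36.986209869384766) 15.766852382448178
u [0.7987804 0.6016228] 36.986206
692 s [-51.6 -43.8 -39.8] v [-23.3   2.6  25.6] z [26.2 58.3 59. ]
   topband s [-51.5 -40. ] v mid 1.2
945 s [-8.   0.2  7.9] v [-27.    3.8  29.5] z [36.3 66.3 66.8]
   topband s [-7.8  6.9] v mid 1.8
772 s [38.2 45.6 53.7] v [-21.6   2.5  23. ] z [30.6 52.3 52.8]
   topband s [38.6 53.5] v mid 1.3
finger -1 zmax [-3.6  3.   4.2] |y|min [42.9 43.1]
  tip x [-10.1  11.2] y [-49.5 -42.9]
finger 1 zmax [-3.8  2.7  3.9] |y|min [41.1 41.3]
  tip x [-10.3  11.2] y [41.2 47.5]
```

Request:
{"fn": "send_rows", "kwargs": {"series": [[60,[0,0,0],[0,0,-0.62]],[60,[0,0,0],[0,0,-0.62]],[60,[0.35,0.14,-0.2],[-0.6,0.8,0]],[60,[0.35,0.14,-0.2],[-0.6,0.8,0]],[60,[0.35,0.14,-0.2],[-0.6,0.8,0]],[60,[0.35,0.14,-0.2],[-0.6,0.8,0]],[60,[0.35,0.14,-0.2],[-0.6,0.8,0]],[60,[0.35,0.14,-0.2],[-0.6,0.8,0]]]}}

```text
clock: 4.15
eef_pos: [636.7, 295.7, 223.7]
tool_rot: [-3.138, 0.526, 0.651]
force: [0.6, 1.3, 1.1]
width: 60.5
gripper_force: 0.0
```

```bash
cat >> h.py <<'E'
def tips():
    s=sensors.read_state(); w=get_image('wrist'); P=cloud(w); ok=w['depth']>0
    T=Ro.from_euler('xyz',s['tool_rot']).as_matrix(); L=((P[ok]-s['eef_pos'])@T); L=L[(abs(L[:,2])<25)&(abs(L[:,0])<14)&(abs(L[:,1])<60)]
    print('w',s['width'].round(1),'pos',s['eef_pos'].round(1),'rot',s['tool_rot'].round(3),'q',s['qpos'].round(2),'F',s['force'].round(1),'t',s['clock'],'tipz',[np.percentile(L[np.sign(L[:,1])==g][:,2],[98,99.5]).round(1).tolist() for g in(-1,1)])
    return w,P
E
python3 -c "
from h import *
tips()
t=__import__('pickle').load(open('top.pkl','rb'));P=cloud(t);q=P[25:112,100:228].reshape(-1,3);q=q[q[:,2]>15];print('bluebox min x',q[:,0].min(),'y',q[:,1].min(),q[:,1].max())"
```

```text
Traceback (most recent call last):
  File "h.py", line 23, in tips
    print('w',s['width'].round(1),'pos',s['eef_pos'].round(1),'rot',s['tool_rot'].round(3),'q',s['qpos'].round(2),'F',s['force'].round(1),'t',s['clock'],'tipz',[np.percentile(L[np.sign(L[:,1])==g][:,2],[98,99.5]).round(1).tolist() for g in(-1,1)])
              ^^^^^^^^^^^^^^^^
AttributeError: 'float' object has no attribute 'round'
```

Request:
{"fn": "send_rows", "kwargs": {"series": [[46,[0,0,0],[0,0,0]],[46,[0,0,-0.2],[0,0,0]]]}}

```text
clock: 4.45
eef_pos: [636.6, 294.8, 214.6]
tool_rot: [-3.14, 0.52, 0.648]
force: [0.8, -0.2, 0.5]
width: 46.1
gripper_force: 0.0
```

```bash
python3 -c "
from h import *
tips()"
```

```text
Traceback (most recent call last):
  File "h.py", line 23, in tips
    print('w',s['width'].round(1),'pos',s['eef_pos'].round(1),'rot',s['tool_rot'].round(3),'q',s['qpos'].round(2),'F',s['force'].round(1),'t',s['clock'],'tipz',[np.percentile(L[np.sign(L[:,1])==g][:,2],[98,99.5]).round(1).tolist() for g in(-1,1)])
              ^^^^^^^^^^^^^^^^
AttributeError: 'float' object has no attribute 'round'
```

```bash
sed -i "s/s\['width'\].round(1)/round(s['width'],1)/" h.py; python3 -c "
from h import *
tips()
t=__import__('pickle').load(open('top.pkl','rb'));P=cloud(t);q=P[25:112,100:228].reshape(-1,3);q=q[q[:,2]>15];print('bluebox min x',q[:,0].min(),'y',q[:,1].min(),q[:,1].max())"
```

```text
w 45.7 pos [635.7 295.  212.9] rot [-3.138  0.522  0.649] q [-0.68  1.14  0.6   0.76 -0.36  1.85 -1.18] F [-0.5  0.7 -0.4] t 4.5 tipz [[11.3, 13.3], [11.0, 13.3]]
bluebox min x 379.1564814915646 y 27.127372513590842 410.0961826794735
```

Request:
{"fn": "send_rows", "kwargs": {"series": [[60,[0,0,0],[0,0,0]],[60,[0,0,0],[0,0,0]]]}}

```text
clock: 4.8
eef_pos: [636.3, 295.4, 213.9]
tool_rot: [-3.139, 0.522, 0.649]
force: [-0.2, -0.4, -1.1]
width: 60.0
gripper_force: 0.0
```

```bash
python3 -c "
from h import *
tips()"
```

```text
w 60.0 pos [636.3 295.4 213.9] rot [-3.139  0.522  0.649] q [-0.68  1.14  0.6   0.75 -0.36  1.85 -1.18] F [-0.2 -0.4 -1.1] t 4.8 tipz [[9.6, 11.2], [9.4, 11.3]]
```

Request:
{"fn": "send_rows", "kwargs": {"series": [[85,[0,0,-0.57],[0,0,0]],[85,[0,0,-0.57],[0,0,0]],[85,[-0.25,-0.19,-0.54],[0,0,0]],[85,[-0.25,-0.19,-0.54],[0,0,0]],[85,[-0.2,-0.14,-0.42],[0,0,0]],[85,[-0.1,-0.08,-0.24],[0,0,0]],[85,[0,0,0],[0,0,0]]]}}

```text
clock: 5.72
eef_pos: [587.9, 259.0, 39.1]
tool_rot: [-3.139, 0.525, 0.649]
force: [0.7, 0.7, -0.5]
width: 85.2
gripper_force: 0.0
```

```bash
python3 -c "
from h import *
w,P=tips(); save(w,'w2.png')"
```

```text
w 85.2 pos [587.9 259.   39.1] rot [-3.139  0.525  0.649] q [-0.73  1.21  0.58  1.12 -0.4   1.45 -1.12] F [ 0.7  0.7 -0.5] t 5.725 tipz [[14.8, 17.5], [14.0, 16.8]]
```

View pics/w2.png

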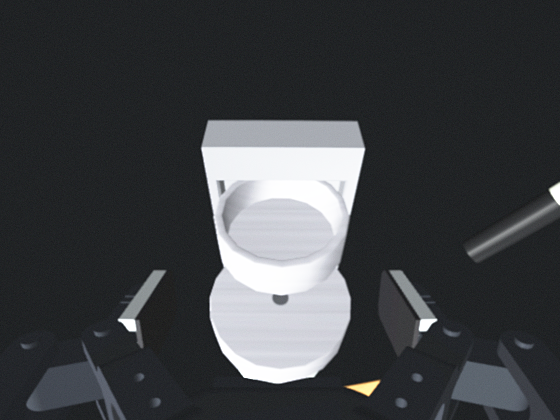

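The view shows the large lid's dotted closed face at (280,300), centred between the pads, with the small lid's open side behind it. I'll close and lift.

Request:
{"fn": "send_rows", "kwargs": {"series": [[50,[0,0,0.03],[0,0,0]],[50,[0,0,0],[0,0,0]],[50,[0,0,0],[0,0,0]],[50,[0,0,0],[0,0,0]],[50,[0,0,0.2],[0,0,0]],[50,[0,0,0.4],[0,0,0]],[50,[0,0,0.8],[0,0,0]]]}}

```text
clock: 6.65
eef_pos: [587.4, 258.9, 125.9]
tool_rot: [-3.138, 0.526, 0.649]
force: [1.0, 0.8, -0.2]
width: 55.7
gripper_force: 63.5
```

```bash
python3 -c "
from h import *
w,P=tips(); s=sensors.read_state(); print(s['gripper_force'])
T=Ro.from_euler('xyz',s['tool_rot']).as_matrix(); L=(P-s['eef_pos'])@T; ok=(w['depth']>0)&(abs(L[...,0])<40)&(abs(L[...,1])<29)&(L[...,2]<60)&(L[...,2]>-40)
q=L[ok]; print(len(q)); 
c=q.mean(0); n=np.linalg.svd(q-c,full_matrices=0)[2][2]; 
for i in range(4):
  d=abs((q-c)@n); k=d<1.5; c=q[k].mean(0); n=np.linalg.svd(q[k]-c,full_matrices=0)[2][2]
n*=np.sign(n[0]); print('plane pts',k.sum(),'centre',c,'normal',n, 'pct',np.percentile(q[k],[1,99],axis=0).round(1).tolist()); print('closed face normal world',T@n)
"
```

```text
w 55.7 pos [587.4 258.9 125.9] rot [-3.138  0.526  0.649] q [-0.74  1.11  0.6   1.11 -0.36  1.56 -1.11] F [ 1.   0.8 -0.2] t 6.65 tipz [[23.8, 24.7], [23.8, 24.6]]
63.50095326080918
16298
plane pts 2838 centre [-4.79500681 -3.53111345 16.81818105] normal [ 0.88846724 -0.25997029 -0.37820816] pct [[-17.2, -22.5, -8.8], [9.9, 25.2, 44.1]]
closed face normal world [ 0.60790938  0.78630528 -0.11031862]
```

```bash
python3 -c "
from h import *
w=get_image('wrist'); save(w,'w3.png'); __import__('pickle').dump(w,open('w3.pkl','wb'))"
```

```text
(no output)
```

View pics/w3.png

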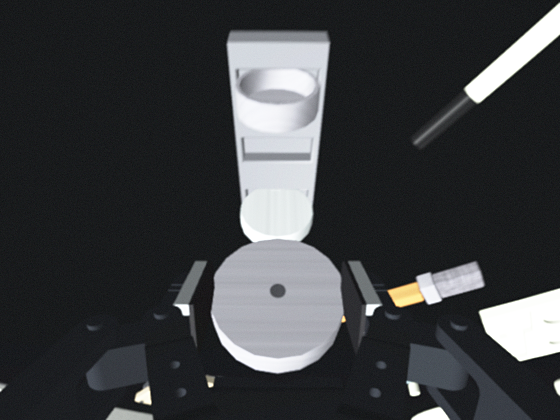

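The lid is held, with its closed face and dot at (278,291) between the pads. I'll fit its pose in the tool frame.

```bash
cat >> h.py <<'E'
def face(w,box,R):
    s=sensors.read_state(); P=cloud(w); T=Ro.from_euler('xyz',s['tool_rot']).as_matrix()
    u0,v0,u1,v1=box; q=((P-s['eef_pos'])@T)[v0:v1,u0:u1].reshape(-1,3); q=q[w['depth'][v0:v1,u0:u1].ravel()>0]
    rng=np.random.default_rng(0); best=None   # ransac plane
    for i in range(300):
        a=q[rng.choice(len(q),3,0)]; n=np.cross(a[1]-a[0],a[2]-a[0]); n/=np.linalg.norm(n)+1e-9; k=abs((q-a[0])@n)<1.2
        if best is None or k.sum()>best.sum(): best=k
    p=q[best]; c=p.mean(0); n=np.linalg.svd(p-c,full_matrices=0)[2][2]; n*=np.sign(n[0])
    print('pts',len(p),len(q),'normal tool',n.round(3),'world',(T@n).round(3),'mean tool',c.round(1))
    return p,c,n,T,s
E
python3 -c "
from h import *
w=__import__('pickle').load(open('w3.pkl','rb'))
p,c,n,T,s=face(w,(213,240,343,372),30)
e1=np.array([0,1,0])-n*n[1]; e1/=np.linalg.norm(e1); e2=np.cross(n,e1); xy=np.c_[(p-c)@e1,(p-c)@e2].astype(np.float32)
(ce,r)=cv2.minEnclosingCircle(xy); print('circle r',r,'centre tool',c+ce[0]*e1+ce[1]*e2, np.percentile(xy,[1,99],axis=0))
"
```

```text
pts 12122 17096 normal tool [ 0.869  0.01  -0.494] world [0.803 0.596 0.003] mean tool [-7.6 -1.1  7.9]
circle r 30.29861068725586 centre tool [-6.16063216 -1.227526   10.47016574] [[-26.68327852 -25.42822433]
 [ 26.70823992  29.69617178]]
```

The grasp is good: the lid's axis is horizontal. Now I'll carry it to the tray while yawing, bring the tool upright, and measure the tray with the wrist camera.

Request:
{"fn": "send_rows", "kwargs": {"series": [[50,[-0.16,-0.6,0.5],[0,0,-1]],[50,[-0.16,-0.68,0.4],[0,0,-1]],[50,[-0.16,-0.68,0.4],[0,0,-1]],[50,[-0.16,-0.68,0.4],[0,0,-1]],[50,[-0.16,-0.68,0.3],[0,0,-1]],[50,[-0.16,-0.68,0.2],[0,0,-1]],[50,[-0.16,-0.68,0],[0,0,-1]],[50,[-0.16,-0.68,0],[0,0,-1]]]}}

```text
clock: 7.75
eef_pos: [511.4, -63.8, 258.6]
tool_rot: [-3.138, 0.521, -0.052]
force: [0.7, 0.2, -1.0]
width: 55.7
gripper_force: 63.6
```

Request:
{"fn": "send_rows", "kwargs": {"series": [[50,[-0.16,-0.68,0],[0,0,-1]],[50,[-0.16,-0.68,0],[0,0,-1]],[50,[-0.16,-0.68,0],[0,0,-1]],[50,[0,0,0],[-0.33,-0.94,-0.2]],[50,[0,0,0],[-0.33,-0.94,0]],[50,[0,0,0],[-0.33,-0.94,0]],[50,[0,0,0],[-0.33,-0.94,0]],[50,[0,0,0],[-0.33,-0.94,0]]]}}

```text
clock: 8.75
eef_pos: [482.7, -185.0, 258.4]
tool_rot: [3.141, 0.085, -0.33]
force: [-0.8, 0.8, 1.1]
width: 55.5
gripper_force: 63.7
```

Request:
{"fn": "send_rows", "kwargs": {"series": [[50,[0,0,0],[-0.33,-0.94,0]],[50,[0,0,0],[0,0,0]]]}}

```text
clock: 9.0
eef_pos: [481.6, -184.2, 258.5]
tool_rot: [3.142, 0.002, -0.331]
force: [0.4, -0.2, -0.5]
width: 55.4
gripper_force: 63.5
```

```bash
python3 -c "
from h import *
w,P=tips(); save(w,'w4.png'); __import__('pickle').dump(w,open('w4.pkl','wb'))"
```

```text
w 55.4 pos [ 481.6 -184.2  258.5] rot [ 3.142e+00  2.000e-03 -3.310e-01] q [-0.28  0.58  0.93  1.89 -0.56  0.96 -1.  ] F [ 0.4 -0.2 -0.5] t 9.0 tipz [[23.8, 24.7], [23.8, 24.7]]
```

View pics/w4.png

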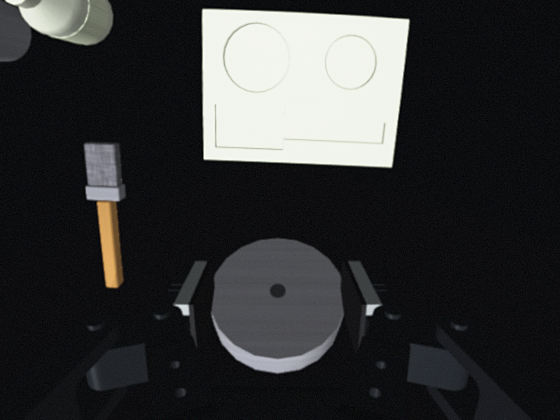

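The tray is at (203–408, 10–166) with pockets near (256,57) and (350,62), the lid is still held, and the brush is at (108,215). I'll fit the tray and brush poses.

```bash
python3 -c "
from h import *
w=__import__('pickle').load(open('w4.pkl','rb')); P=cloud(w); z=P[...,2]
g=cv2.cvtColor(w['img'],cv2.COLOR_RGB2GRAY); m=np.zeros_like(g); m[0:180,190:420]=g[0:180,190:420]>120
print('tray z',np.median(z[100:130,290:380]))
c=max(cv2.findContours(m,cv2.RETR_EXTERNAL,cv2.CHAIN_APPROX_NONE)[0],key=cv2.contourArea)[:,0]
r=cv2.minAreaRect(ray2plane(w,c,12).astype(np.float32)); print('colour',r)
m2=np.zeros(z.shape,bool); m2[0:180,190:420]=1; q=P[m2&(z>9)&(z<15)]; r2=cv2.minAreaRect(q[:,:2].astype(np.float32)); print('depth',r2)
# circles: floor mask by depth
q=P[m2&(z>3)&(z<7.5)]
c0=np.array(r[0]); a=np.radians(r[2]-90 if r[2]>45 else r[2]); X=np.array([np.cos(a),np.sin(a)]); Y=np.array([-X[1],X[0]]); print('yaw',np.degrees(a))
for n,x,y,R in [('L',30,47,32.5),('S',30,-47,25.5)]:
    pc=c0+x*X+y*Y; d=q[np.hypot(*(q[:,:2]-pc).T)<R+5]; print(n,'pred',pc.round(1),'floor pts',len(d),cv2.minEnclosingCircle(d[:,:2].astype(np.float32)),np.median(d[:,2]))
print('slot',(c0-38*X).round(1))
mb=np.zeros(z.shape,bool); mb[135:295,80:130]=1; b=P[mb&(z>8)&(z<30)]; rb=cv2.minAreaRect(b[:,:2].astype(np.float32)); print('brush',rb,np.percentile(b[:,2],[50,98]))
h=P[mb&(z>12)&(z<30)&(np.arange(420)[:,None]>205)]; v=np.linalg.svd(h[:,:2]-h[:,:2].mean(0),full_matrices=0)[2][0]; print('handle mean',h[:,:2].mean(0),'dir',np.degrees(np.arctan2(v[1],v[0])))
"
```

```text
tray z 11.398804245375459
colour ((553.0585327148438, -235.31396484375), (201.0192108154297, 146.58958435058594), 68.72254943847656)
depth ((552.9215087890625, -235.55706787109375), (201.50613403320312, 145.9634246826172), 68.80903625488281)
yaw -21.277450561523438
L pred [ 598.1 -202.4] floor pts 3418 ((598.4133911132812, -202.48974609375), 32.85603332519531) 4.74063097617551
S pred [ 564. -290.] floor pts 2045 ((564.1052856445312, -290.4615173339844), 25.943208694458008) 4.899206258802053
slot [ 517.6 -221.5]
brush ((496.0135498046875, 14.012645721435547), (38.02596664428711, 169.9627227783203), 67.02877044677734) [16.1463505  18.67547096]
handle mean [465.98831744  24.59678462] dir 158.14323026902755
```

Request:
{"fn": "send_rows", "kwargs": {"series": [[50,[0.15,-0.02,0],[-0.33,-0.95,0]],[50,[0.15,-0.02,0],[-0.33,-0.95,0]],[50,[0.15,-0.02,-0.1],[-0.33,-0.95,0]],[50,[0.15,-0.02,-0.1],[-0.33,-0.95,0]],[50,[0.15,-0.02,-0.1],[-0.33,-0.95,0]],[50,[0.15,-0.02,-0.1],[-0.33,-0.95,0]],[50,[0.15,-0.02,-0.2],[-0.33,-0.95,0]],[50,[0.15,-0.02,-0.2],[-0.33,-0.95,0]]]}}

```text
clock: 10.05
eef_pos: [583.2, -204.4, 287.2]
tool_rot: [3.137, -0.572, -0.331]
force: [0.7, 0.3, -1.0]
width: 55.6
gripper_force: 63.6
```

Request:
{"fn": "send_rows", "kwargs": {"series": [[50,[0.15,-0.02,-0.3],[-0.33,-0.95,0]],[50,[0.15,-0.02,-0.3],[-0.33,-0.95,0]],[50,[0.15,-0.02,-0.3],[-0.33,-0.95,0]],[50,[0.15,-0.02,-0.3],[-0.33,-0.95,0]],[50,[0,0,0],[0,0,0]]]}}

```text
clock: 10.68
eef_pos: [662.4, -221.4, 337.2]
tool_rot: [3.133, -0.693, -0.329]
force: [-0.5, -0.3, -0.9]
width: 55.8
gripper_force: 63.5
```

```bash
python3 -c "
from h import *
w,P=tips()
p,c,n,T,s=face(w,(213,240,343,372),30); print(s['torque'],'tilt',np.degrees(np.arccos((T@n)[2])))
e1=np.array([0,1,0])-n*n[1]; e1/=np.linalg.norm(e1); e2=np.cross(n,e1); xy=np.c_[(p-c)@e1,(p-c)@e2].astype(np.float32)
(ce,r)=cv2.minEnclosingCircle(xy); o=c+ce[0]*e1+ce[1]*e2; print('circle r',r,'centre tool',o,'world',s['eef_pos']+T@o)
"
```

```text
w 55.8 pos [ 662.4 -221.4  337.2] rot [ 3.133 -0.693 -0.329] q [-0.16  0.43  0.59  1.96 -1.1   0.23 -0.59] F [-0.5 -0.3 -0.9] t 10.675 tipz [[23.8, 24.6], [23.7, 24.7]]
pts 12253 17109 normal tool [ 0.868  0.006 -0.497] world [ 0.333 -0.115  0.936] mean tool [-5.4 -0.5  8.7]
[0.27892839 0.76422482 0.02592231] tilt 20.618488721611122
circle r 30.158918380737305 centre tool [-4.02187982 -0.61982048 11.19480441] world [ 665.09374561 -222.12095461  325.01244384]
```

The outward tilt runs into the joint 6 and joint 5 limits, so it stops at about 40°. I'll identify the arm kinematics from the recorded poses to choose a feasible placing direction.

```bash
cat > kin.py <<'E'
import numpy as np, itertools
from scipy.spatial.transform import Rotation as Ro
from scipy.optimize import least_squares
Q=np.array([[-1.34583,.62926,.03845,1.51828,-.02699,.99631,-.02003],[-.913,.525,.652,1.708,-.362,1.033,-.955],[-.68,1.14,.6,.755,-.36,1.85,-1.18],[-.73,1.21,.58,1.12,-.4,1.45,-1.12],[-.74,1.11,.6,1.11,-.36,1.56,-1.11],[-.28,.58,.93,1.89,-.56,.96,-1.],[-.16,.43,.59,1.96,-1.1,.23,-.59]])
X=np.array([[186.164,622.206,247.473],[510.015,244.735,295.915],[636,295.2,213.4],[587.9,259,39.1],[587.4,258.9,125.9],[481.6,-184.2,258.5],[662.4,-221.4,337.2]])
E=np.array([[-3.13985,0,2.8508],[-3.141,.001,.754],[-3.138,.522,.649],[-3.139,.525,.649],[-3.138,.526,.649],[3.142,.002,-.331],[3.133,-.693,-.329]])
lo=np.array([-3.06,-.37,-1.25,.18,-1.1,.23,-2.94]); hi=np.array([3.06,2.12,1.32,2.47,4.24,1.98,2.94])
def chain(q,s,o1,o7):
    A=[Ro.from_euler('z',s[0]*q[0]+o1)]
    for ax,a in zip('yzyzyz',[q[1],s[1]*q[2],q[3],s[2]*q[4],q[5],s[3]*q[6]+o7]): A.append(A[-1]*Ro.from_euler(ax,a))
    return A
def rows(A):  # linear position basis: d1, L1, elbow off, L2, elbow off2, wrist off, Lt
    m=[A.as_matrix() for A in A]; z=np.array([0,0,1.]); x=np.array([1.,0,0])
    return np.stack([z,m[1]@x,m[2]@z,m[2]@x,m[4]@z,m[4]@x,m[5]@x,m[6]@z],1)
best=None
for s in itertools.product([1,-1],repeat=4):
    for st in ((0,0),(0,3.14),(0,1.57),(0,-1.57)):
        f=lambda p:np.concatenate([(chain(q,s,*p)[-1].inv()*Ro.from_euler('xyz',e)).as_rotvec() for q,e in zip(Q,E)])
        r=least_squares(f,st)
        if best is None or r.cost<best[0]: best=(r.cost,s,r.x)
c,S,(o1,o7)=best
M=np.concatenate([rows(chain(q,S,o1,o7)) for q in Q]); L,*_=np.linalg.lstsq(M,X.ravel(),rcond=1e-3)
def fk(q): A=chain(q,S,o1,o7); return rows(A)@L,A[-1]
def ik(p,R,q0,n=30,m=.03,seed=0):
    rng=np.random.default_rng(seed); out=[]
    for i in range(n):
        st=np.clip(q0,lo+m+.01,hi-m-.01) if i==0 else rng.uniform(lo+.05,hi-.05)
        f=lambda q:(lambda a:np.concatenate([(a[0]-p)/100,2*(R.inv()*a[1]).as_rotvec(),.002*(q-q0)]))(fk(q))
        r=least_squares(f,st,bounds=(lo+m,hi-m),max_nfev=60); e=np.linalg.norm(r.fun[:6]); out.append((e>.02,np.abs(r.x-q0).max(),e,r.x))
        if i==0 and e<.02: break
    return min(out,key=lambda t:(t[0],t[1] if not t[0] else t[2]))
if __name__=='__main__':
    print(c,S,o1,o7,L.round(1),'res',(M@L-X.ravel()).round(1).reshape(-1,3).tolist())
E
python3 - <<'E'
from kin import *
import runpy; print(c,S,o1,o7,L.round(1),'res',np.abs(M@L-X.ravel()).max())
n=np.array([.868,0,-.496]); o=np.array([-5,-.9,10.9])
q0=np.array([-.28,.58,.93,1.89,-.56,.96,-1.])
pn=np.cross(n,[0,1,0]); pn*=np.sign(pn[2])
for az in range(-180,180,20):
    a=np.radians(az); pw=np.array([np.cos(a),np.sin(a),0]); zw=np.array([0,0,1.])
    Rt=np.stack([pw,np.cross(zw,pw),zw],1)@np.stack([pn,np.cross(n,pn),n],1).T
    R=Ro.from_matrix(Rt); p=np.array([598.3,-202.4,26])-Rt@o
    b,d,e,q=ik(p,R,q0); print(az,'tool z az','FAIL' if b else 'ok',round(e,3),round(d,2),q.round(2))
E
```

```text
0.00014308408623057178 (-1, -1, -1, -1) 0.002527351566119719 1.573357500939346 [343.6 -39.6 555.4  40.2 385.6   4.7  -0.7 331.3] res 27.391052532379092
-180 tool z az FAIL 0.262 2.92 [ 0.11  1.44  0.35  0.68 -0.05  1.95  1.92]
-160 tool z az ok 0.0 3.16 [-0.02  1.49  0.45  0.66  0.07  1.95  2.16]
-140 tool z az ok 0.0 2.98 [ 0.12  1.36 -0.24  0.97  0.8   1.8   1.98]
-120 tool z az ok 0.0 2.89 [ 0.18  1.31 -0.48  1.29  1.17  1.71  1.89]
-100 tool z az ok 0.0 2.84 [ 0.14  1.22 -0.43  1.6   1.37  1.52  1.84]
-80 tool z az ok 0.0 1.46 [-0.92  1.72  1.27  1.93 -1.06  0.42 -2.46]
-60 tool z az ok 0.0 2.59 [-0.19  1.13  0.09  2.15  2.03  1.03  1.4 ]
-40 tool z az ok 0.0 3.11 [ 0.3   1.21 -0.32  2.36  2.55  1.55  1.61]
-20 tool z az ok 0.0 3.67 [0.29 1.21 0.02 2.44 3.11 1.55 1.53]
0 tool z az ok 0.0 3.57 [ 1.46  1.89 -1.22  2.42  3.01  1.1  -2.82]
20 tool z az ok 0.0 3.19 [ 1.59  1.77 -1.22  2.23  2.63  0.5  -2.38]
40 tool z az ok 0.0 2.15 [ 1.36  1.34 -0.78  1.93 -0.97  0.34  1.15]
60 tool z az ok 0.0 2.17 [ 0.86  1.17 -0.08  1.62 -1.07  1.12  1.17]
80 tool z az ok 0.0 2.11 [ 0.7   1.24  0.07  1.32 -0.89  1.45  1.11]
100 tool z az ok 0.0 2.03 [ 0.68  1.34 -0.07  1.   -0.58  1.67  1.03]
120 tool z az ok 0.0 2.1 [ 0.58  1.45 -0.07  0.69 -0.41  1.95  1.1 ]
140 tool z az FAIL 0.237 2.18 [ 0.58  1.45 -0.39  0.67  0.06  1.95  1.18]
160 tool z az FAIL 0.351 2.55 [ 0.34  1.4  -0.03  0.68  0.    1.95  1.55]
```

```bash
sed -i "s/m\[5\]@x,m\[6\]@z\],1)/m[5]@x,m[6]@x,m[6]@z],1)/; s/rcond=1e-3/rcond=1e-8/" kin.py
cat >> kin.py <<'E'
def track(q,Ps,Rs,tag=''):
    q=np.array(q,float)
    for i,(p,R) in enumerate(zip(Ps,Rs)):
        f=lambda x:(lambda a:np.concatenate([(a[0]-p)/100,2*(R.inv()*a[1]).as_rotvec(),.01*(x-q)]))(fk(x))
        r=least_squares(f,np.clip(q,lo+.012,hi-.012),bounds=(lo+.01,hi-.01),max_nfev=50); e=np.linalg.norm(r.fun[:6]); dq=np.abs(r.x-q).max(); q=r.x
        if e>.03 or i==len(Ps)-1: print(tag,i,'err',round(e,3),q.round(2))
    return q
def place(n,o,az,c):
    pn=np.cross(n,[0,1,0]); pn*=np.sign(pn[2]); pn/=np.linalg.norm(pn); a=np.radians(az); pw=np.array([np.cos(a),np.sin(a),0]); zw=np.array([0,0,1.])
    Rt=np.stack([pw,np.cross(zw,pw),zw],1)@np.stack([pn,np.cross(n,pn),n],1).T
    return np.array(c)-Rt@o,Ro.from_matrix(Rt)
E
python3 - <<'E'
from kin import *
from scipy.spatial.transform import Slerp
print(L.round(1),'res',np.abs(M@L-X.ravel()).reshape(-1,3).max(1).round(1))
n=np.array([.868,0,-.496]); o=np.array([-5,-.9,10.9])
q=Q[-1]; p0,R0=fk(q)
for az in (60,80,100):
    p1,R1=place(n,o,az,[598.3,-202.4,130]); 
    rv=(R1*R0.inv()).as_rotvec(); print(az,'TCP',p1.round(1),'rotvec deg',np.degrees(rv).round(1),np.degrees(np.linalg.norm(rv)).round(1))
    N=24; sl=Slerp([0,1],Ro.concatenate([R0,R1])); t=np.linspace(0,1,N)
    qa=track(q,p0+np.outer(np.clip(t*2,0,1),p1-p0),sl(t),'direct')
    track(qa,[p1-[0,0,d] for d in range(0,105,15)],[R1]*7,'down')
E
```

```text
[336.8 -42.5 576.   42.8 381.8   6.9  -6.8 -17.6 340.9] res [14.3  3.5  5.4  2.2  4.8  9.   5.6]
60 TCP [ 595.6 -208.9  139.7] rotvec deg [  8.1 -20.6  78.4] 81.5
direct 1 err 0.081 [ 0.    0.42  0.43  1.96 -1.09  0.24 -0.51]
direct 2 err 0.147 [ 0.19  0.42  0.24  1.97 -1.09  0.24 -0.41]
direct 3 err 0.204 [ 0.38  0.44  0.04  1.97 -1.09  0.24 -0.3 ]
direct 4 err 0.253 [ 0.57  0.47 -0.14  1.98 -1.09  0.24 -0.19]
direct 5 err 0.292 [ 0.73  0.51 -0.3   1.99 -1.09  0.24 -0.07]
direct 6 err 0.32 [ 0.86  0.56 -0.43  2.01 -1.09  0.24  0.04]
direct 7 err 0.338 [ 0.97  0.63 -0.54  2.02 -1.09  0.24  0.16]
direct 8 err 0.344 [ 1.06  0.69 -0.62  2.03 -1.09  0.24  0.27]
direct 9 err 0.339 [ 1.13  0.76 -0.68  2.04 -1.09  0.24  0.39]
direct 10 err 0.323 [ 1.19  0.84 -0.73  2.05 -1.09  0.24  0.5 ]
direct 11 err 0.297 [ 1.24  0.9  -0.76  2.05 -1.09  0.24  0.61]
direct 12 err 0.245 [ 1.27  0.96 -0.79  2.06 -1.09  0.24  0.7 ]
direct 13 err 0.173 [ 1.3   0.99 -0.82  2.06 -1.09  0.24  0.77]
direct 14 err 0.097 [ 1.32  1.02 -0.84  2.07 -1.09  0.24  0.83]
direct 23 err 0.0 [ 1.2   1.06 -0.63  1.73 -0.63  0
[... 881 characters left out ...]
 1.24  0.7 ]
down 6 err 0.0 [ 1.05  1.25 -0.56  1.41 -0.37  1.17  0.76]
100 TCP [ 600.4 -209.1  139.7] rotvec deg [ 16.3 -18.5 117.8] 120.4
direct 1 err 0.07 [ 0.08  0.42  0.35  1.96 -1.09  0.24 -0.47]
direct 2 err 0.115 [ 0.35  0.42  0.07  1.96 -1.09  0.24 -0.32]
direct 3 err 0.143 [ 0.6   0.45 -0.18  1.98 -1.09  0.24 -0.17]
direct 4 err 0.153 [ 0.8   0.51 -0.38  1.99 -1.09  0.24 -0.02]
direct 5 err 0.146 [ 0.95  0.58 -0.53  2.01 -1.09  0.24  0.13]
direct 6 err 0.122 [ 1.06  0.65 -0.64  2.02 -1.09  0.24  0.27]
direct 7 err 0.081 [ 1.14  0.73 -0.71  2.03 -1.09  0.24  0.4 ]
direct 23 err 0.0 [ 0.93  1.21 -0.6   1.15 -0.21  1.59  0.72]
down 6 err 0.0 [ 0.92  1.33 -0.57  1.12 -0.18  1.53  0.78]
```

The model says to point the tool at azimuth of about +80°, with the hand on the tray's right, and that fits well inside the joint ranges. I'll reorient: un-tilt while yawing, then tilt toward +y.

Request:
{"fn": "send_rows", "kwargs": {"series": [[50,[-0.13,0.02,-0.15],[0.33,0.95,1]],[50,[-0.13,0.02,-0.15],[0.24,0.97,1]],[50,[-0.13,0.02,-0.15],[0.16,0.99,1]],[50,[-0.13,0.02,-0.15],[0.07,1,1]],[50,[-0.13,0.02,-0.15],[-0.02,1,1]],[50,[-0.13,0.02,-0.15],[-0.1,0.99,1]],[50,[-0.13,0.02,-0.15],[-0.19,0.98,1]],[50,[-0.13,0.02,-0.15],[-0.28,0.96,1]]]}}

```text
clock: 11.72
eef_pos: [597.3, -212.4, 263.8]
tool_rot: [-3.12, 0.011, 0.359]
force: [0.6, 0.1, -0.4]
width: 55.4
gripper_force: 63.5
```

Request:
{"fn": "send_rows", "kwargs": {"series": [[50,[0,0,-0.15],[0.4,-0.92,1]],[50,[0,0,-0.15],[0.48,-0.88,1]],[50,[0,0,-0.15],[0.56,-0.83,1]],[50,[0,0,-0.15],[0.63,-0.78,1]],[50,[0,0,-0.15],[0.69,-0.72,1]],[50,[0,0,-0.15],[0.75,-0.66,1]],[50,[0,0,-0.15],[0.81,-0.59,1]],[50,[0,0,-0.15],[0.86,-0.51,1]]]}}

```text
clock: 12.72
eef_pos: [597.4, -212.3, 192.0]
tool_rot: [-3.108, -0.694, 1.053]
force: [-0.8, -0.7, -1.5]
width: 55.4
gripper_force: 63.8
```

Request:
{"fn": "send_rows", "kwargs": {"series": [[50,[0,0,-0.15],[0.9,-0.44,1]],[50,[0,0,-0.15],[0.93,-0.37,1]],[50,[0,0,0],[0.96,-0.29,1]],[50,[0,0,0],[0.98,-0.21,1]],[50,[0,0,0],[0,0,0]]]}}

```text
clock: 13.35
eef_pos: [597.6, -212.7, 171.3]
tool_rot: [-3.094, -1.041, 1.388]
force: [0.4, 0.0, -1.0]
width: 55.4
gripper_force: 63.6
```

```bash
cat > pl.py <<'E'
from h import *
def held(box,R,az,c):
    w,P=tips(); p,cc,n,T,s=face(w,box,R)
    e1=np.array([0,1,0])-n*n[1]; e1/=np.linalg.norm(e1); e2=np.cross(n,e1); xy=np.c_[(p-cc)@e1,(p-cc)@e2].astype(np.float32)
    ce,r=cv2.minEnclosingCircle(xy); o=cc+ce[0]*e1+ce[1]*e2; wo=s['eef_pos']+T@o; nw=T@n
    print('r',round(r,1),'o',o.round(1),'world',wo.round(1),'to go mm',(np.array(c)-wo).round(1),'level rotvec units',(np.degrees(np.cross(nw,[0,0,1]))/5).round(2))
    return w,n,o,s
E
python3 -c "
from pl import *
held((213,240,343,372),30,80,[598.3,-202.4,26])"
```

```text
w 55.4 pos [ 597.6 -212.7  171.3] rot [-3.094 -1.041  1.388] q [ 0.71  1.05 -0.04  1.33 -0.8   1.51  0.9 ] F [ 0.4  0.  -1. ] t 13.35 tipz [[23.8, 24.7], [23.7, 24.6]]
pts 12195 17094 normal tool [ 0.869  0.009 -0.494] world [0.033 0.009 0.999] mean tool [-7.8 -0.9  9.8]
r 30.4 o [-6.4 -0.8 12.3] world [ 597.8 -204.7  161. ] to go mm [   0.5    2.3 -135. ] level rotvec units [ 0.1  -0.38  0.  ]
```

Request:
{"fn": "send_rows", "kwargs": {"series": [[50,[0.01,0.04,-0.5],[0.1,-0.38,0]],[50,[0,0,-0.7],[0,0,0]],[50,[0,0,-0.5],[0,0,0]],[50,[0,0,0],[0,0,0]]]}}

```text
clock: 13.9
eef_pos: [597.6, -208.6, 71.2]
tool_rot: [3.126, -1.055, 1.443]
force: [-0.1, 0.1, -1.0]
width: 55.7
gripper_force: 63.6
```

```bash
sed -i "s/^    return w,n,o,s/    lo,hi=np.percentile(xy,[.7,99.3],axis=0); m=(lo+hi)\/2; o2=cc+m[0]*e1+m[1]*e2; print('pct ctr: size',(hi-lo).round(1),'to go',(np.array(c)-(s['eef_pos']+T@o2)).round(1))\n    return w,n,o,s/" pl.py
python3 -c "
from pl import *
w,*_=held((213,240,343,372),30,80,[598.3,-202.4,21.5]); save(w,'w5.png')"
```

```text
w 55.7 pos [ 597.6 -208.6   71.2] rot [ 3.126 -1.055  1.443] q [ 0.72  1.19 -0.06  1.32 -0.81  1.41  1.02] F [-0.1  0.1 -1. ] t 13.9 tipz [[23.8, 24.7], [23.9, 24.7]]
pts 12188 17082 normal tool [ 0.869  0.012 -0.494] world [ 0.001 -0.001  1.   ] mean tool [-7.8 -2.  10.6]
r 30.3 o [-6.4 -2.2 13.1] world [ 597.8 -200.6   61. ] to go mm [  0.5  -1.8 -39.5] level rotvec units [-0.01 -0.02  0.  ]
pct ctr: size [54.1 56.2] to go [  0.3  -1.1 -39.5]
```

View pics/w5.png

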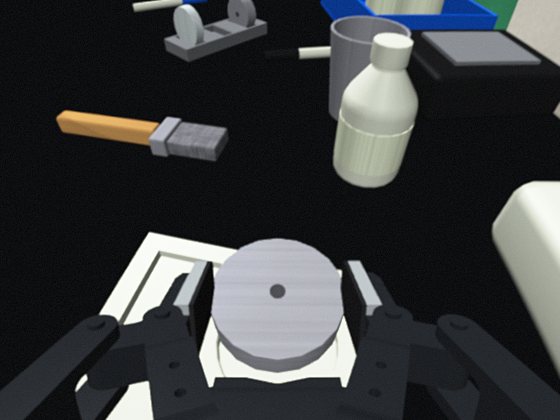

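The lid is level over the large pocket, with its dot at (277,291) and the pocket edge visible below. I'll lower it.

Request:
{"fn": "send_rows", "kwargs": {"series": [[50,[0.005,-0.02,-0.3],[0,0,0]],[50,[0,0,-0.2],[0,0,0]],[50,[0,0,-0.08],[0,0,0]],[50,[0,0,-0.05],[0,0,0]],[50,[0,0,0],[0,0,0]]]}}

```text
clock: 14.58
eef_pos: [599.3, -210.8, 34.5]
tool_rot: [3.118, -1.055, 1.45]
force: [0.2, -0.2, -0.4]
width: 55.8
gripper_force: 63.6
```

```bash
python3 -c "
from pl import *
w,*_=held((213,240,343,372),30,80,[598.3,-202.4,21.2])"
```

```text
w 55.8 pos [ 599.3 -210.8   34.5] rot [ 3.118 -1.055  1.45 ] q [ 0.72  1.25 -0.06  1.29 -0.81  1.39  1.04] F [ 0.2 -0.2 -0.4] t 14.575 tipz [[23.8, 24.7], [23.8, 24.7]]
pts 12192 17095 normal tool [ 0.87   0.008 -0.493] world [-0.003  0.001  1.   ] mean tool [-6.4 -0.9  9.7]
r 30.2 o [-5.  -0.8 12.2] world [ 599.8 -202.7   24.4] to go mm [-1.5  0.3 -3.2] level rotvec units [ 0.01  0.04 -0.  ]
pct ctr: size [54.1 56.1] to go [-1.4  1.1 -3.2]
```

Request:
{"fn": "send_rows", "kwargs": {"series": [[50,[-0.015,0.01,-0.04],[0,0,0]],[50,[0,0,0],[0,0,0]],[80,[0,0,0],[0,0,0]],[80,[0,0,0],[0,0,0]],[80,[0,0,0.04],[0,0,0]],[80,[-0.06,-0.4,0.35],[0,0,0]],[80,[-0.08,-0.6,0.6],[0,0,0]],[80,[0,-0.3,0.9],[0,0,0]]]}}

```text
clock: 15.62
eef_pos: [588.4, -290.2, 145.0]
tool_rot: [3.125, -1.054, 1.442]
force: [1.1, -0.0, 0.4]
width: 80.4
gripper_force: 0.0
```

```bash
python3 -c "
from h import *
w,P=tips(); __import__('pickle').dump(w,open('w6.pkl','wb')); z=P[...,2]
d=np.hypot(P[...,0]-598.3,P[...,1]+202.4)
q=P[(d<36)&(z>16)&(z<40)]; print(len(q),np.percentile(q[:,2],[5,50,95]).round(1)); k=q[abs(q[:,2]-np.median(q[:,2]))<2.5]; 
A=np.c_[k[:,:2]-k[:,:2].mean(0),np.ones(len(k))]; print('plane',np.linalg.lstsq(A,k[:,2],rcond=None)[0]); print(cv2.minEnclosingCircle(k[:,:2].astype(np.float32)),k[:,:2].min(0),k[:,:2].max(0))"
```

```text
w 80.4 pos [ 588.4 -290.2  145. ] rot [ 3.125 -1.054  1.442] q [ 0.79  1.15 -0.03  1.16 -0.76  1.61  0.92] F [ 1.1 -0.   0.4] t 15.625 tipz [[4.5, 6.0], [4.8, 6.1]]
3614 [19.2 20.4 21.5]
plane [-5.43372477e-04  8.75734636e-04  2.04192220e+01]
((598.6764526367188, -203.63694763183594), 30.23464012145996) [ 569.1155502  -233.64009719] [ 628.47847003 -174.2201865 ]
```

The large lid is home: flat, face at z 20.4, 1.3 mm off centre. Next I'll plan the small lid's pick and place feasibility and the turn direction.

Run:
```python
from kin import *
q0=np.array([.79,1.15,-.03,1.16,-.76,1.61,.92]); p0=np.array([588.4,-290.2,145]); 
def ori(az,tilt): # tool x az, tilt: + = tool z leans to +tool-x side azimuth (place), - = leans away (pick)
    a,t=np.radians([az,tilt]); X=np.array([np.cos(a),np.sin(a),0]); Z=np.array([0,0,1.])
    zt=np.sin(t)*X-np.cos(t)*Z; xt=np.cos(t)*X+np.sin(t)*Z; return Ro.from_matrix(np.stack([xt,np.cross(zt,xt),zt],1))
pk=np.array([599.2,267.3,36]); pp=np.array([564,-298,36])
for tot in (134,-226):
    t=np.linspace(0,1,45); az=82.6+tot*t; tilt=60*np.clip(1-t*3,0,1)-30*np.clip(t*3-2,0,1)
    P=np.array([p0+(pk+[-70,-50,150]-p0)*x+[0,0,100*np.sin(np.pi*x)] for x in t]); q=track(q0,P,[ori(a,b) for a,b in zip(az,tilt)],f'{tot} to pick')
    q=track(q,[pk+np.array([-60,-45,130])*f for f in np.linspace(1,0,6)],[ori(az[-1],-30)]*6,'  descend')
    for paz in (40,60,80,100,120,-80,-100,-120,-140):
        for full in (0,360):
            d=paz-(az[-1])+full; 
            if abs(d)>300: 
                d-=np.sign(d)*360
            A=az[-1]+d*t; P=np.array([pk+[0,0,150]+(pp+[0,0,60]-pk-[0,0,150])*x+[0,0,100*np.sin(np.pi*x)] for x in t]); 
            import io,contextlib; b=io.StringIO()
            with contextlib.redirect_stdout(b): qq=track(q,P,[ori(a,x) for a,x in zip(A,-30+90*t)]); 
            l=b.getvalue().splitlines(); ok=len(l)==1 and float(l[-1].split('err')[1].split()[0])<.03
            if ok: print('   place az',paz,'turn',round(d),qq.round(2))
            if abs(d+360)>360 and full==0: break
```

```text
134 to pick 44 err 0.0 [ 0.42  0.71 -0.94  2.37  2.14  0.43 -0.11]
  descend 5 err 0.0 [ 0.26  1.11 -0.86  2.21  2.36  0.68 -0.18]
   place az 40 turn -177 [ 1.59  1.35 -1.05  1.9  -0.02  0.4   0.2 ]
   place az 60 turn -157 [ 1.47  1.34 -1.    1.61  0.    0.88  0.33]
   place az 80 turn -137 [ 1.31  1.37 -0.97  1.32  0.07  1.31  0.44]
   place az 100 turn -117 [ 1.13  1.41 -0.95  1.04  0.16  1.69  0.59]
   place az -80 turn 63 [ 0.5   1.09 -0.67  2.09  1.85  1.59  1.8 ]
   place az -100 turn 43 [ 0.47  1.13 -0.69  1.82  1.56  1.67  1.84]
   place az -120 turn 23 [ 0.47  1.2  -0.71  1.53  1.35  1.81  1.86]
   place az -140 turn 3 [ 0.5   1.28 -0.74  1.25  1.19  1.97  1.83]
-226 to pick 42 err 0.133 [ 0.05  0.5  -0.22  2.21 -1.09  0.24 -2.93]
-226 to pick 43 err 0.332 [ 0.12  0.53 -0.3   2.2  -1.09  0.24 -2.93]
-226 to pick 44 err 0.536 [ 0.18  0.56 -0.36  2.2  -1.09  0.24 -2.93]
  descend 0 err 0.558 [ 0.14  0.6  -0.34  2.17 -1.09  0.24 -2.93]
  descend 1 err 0.593 [ 0.11  0.66 -0.31  2.13 -1.09  0.24 -2.93]
  descend 2 err 0.624 [ 0.08  0.72 -0.29  2.08 -1.09  0.24 -2.93]
  descend 3 err 0.652 [ 0.05  0.78 -0.28  2.04 -1.09  0.24 -2.93]
  descend 4 err 0.675 [ 0.03  0.84 -0.27  1.99 -1.09  0.24 -2.93]
  descend 5 err 0.695 [ 0.01  0.9  -0.26  1.95 -1.09  0.24 -2.93]
```

Request:
{"fn": "send_rows", "kwargs": {"series": [[85,[0,0.1,0.35],[-1,0.09,1]],[85,[0,0.3,0.35],[-1,0,1]],[85,[-0.03,0.33,0.35],[-1,-0.09,1]],[85,[-0.03,0.33,0.35],[-0.98,-0.17,1]],[85,[-0.03,0.33,0.35],[-0.97,-0.26,1]],[85,[-0.03,0.33,0.25],[-0.94,-0.34,1]],[85,[-0.03,0.33,0],[-0.91,-0.42,1]],[85,[-0.03,0.33,0],[-0.87,-0.5,1]]]}}

```text
clock: 16.68
eef_pos: [579.4, -144.1, 266.3]
tool_rot: [3.125, -0.352, 2.148]
force: [0.9, -0.4, -0.8]
width: 84.9
gripper_force: 0.0
```

Request:
{"fn": "send_rows", "kwargs": {"series": [[85,[-0.03,0.33,0],[-0.82,-0.57,1]],[85,[-0.03,0.33,0],[-0.77,-0.64,1]],[85,[-0.03,0.33,0],[-0.71,-0.71,1]],[85,[-0.03,0.33,0],[-0.64,-0.77,1]],[85,[-0.03,0.33,0],[0,0,1]],[85,[-0.03,0.33,0],[0,0,1]],[85,[-0.03,0.33,0],[0,0,1]],[85,[-0.03,0.33,0],[0,0,1]]]}}

```text
clock: 17.68
eef_pos: [564.3, 14.0, 265.9]
tool_rot: [3.128, -0.006, 2.844]
force: [0.8, 0.6, 1.0]
width: 85.2
gripper_force: 0.0
```

Request:
{"fn": "send_rows", "kwargs": {"series": [[85,[-0.03,0.33,0],[0,0,1]],[85,[-0.03,0.33,0],[0,0,1]],[85,[-0.03,0.33,0],[0,0,1]],[85,[-0.03,0.33,0],[0,0,1]],[85,[-0.03,0.33,0],[0,0,1]]]}}

```text
clock: 18.3
eef_pos: [555.2, 112.9, 265.8]
tool_rot: [3.128, -0.006, -3.002]
force: [0.4, -0.5, 0.8]
width: 84.7
gripper_force: 0.0
```

```bash
python3 -c "
from h import *
s=sensors.read_state(); print(s['qpos'].round(2),s['eef_pos'],s['tool_rot'])"
```

```text
[-0.12  0.49 -0.18  1.73  0.09  0.93  1.38] [555.23691323 112.88174335 265.82987179] [ 3.12824891 -0.00631656 -3.00239552]
```

Request:
{"fn": "send_rows", "kwargs": {"series": [[85,[-0.02,0.32,-0.1],[0.17,-0.98,1]],[85,[-0.02,0.32,-0.2],[0.26,-0.97,1]],[85,[-0.02,0.32,-0.3],[0.34,-0.94,1]],[85,[-0.02,0.32,-0.4],[0.42,-0.91,1]],[85,[-0.02,0.32,-0.5],[0.5,-0.87,1]],[85,[-0.02,0.32,-0.5],[0.57,-0.82,0.8]],[85,[0,0,0],[0,0,0]]]}}

```text
clock: 19.18
eef_pos: [547.2, 181.0, 179.0]
tool_rot: [-3.111, 0.345, -2.612]
force: [0.7, -0.2, 0.5]
width: 84.6
gripper_force: 0.0
```

```bash
cat > d.py <<'E'
from h import *
w,P=tips(); s=sensors.read_state()
def go(pt,az,tilt):
    a,t=np.radians([az,tilt]); X=np.array([np.cos(a),np.sin(a),0]); Z=np.array([0,0,1.]); zt=np.sin(t)*X-np.cos(t)*Z; xt=np.cos(t)*X+np.sin(t)*Z
    R=Ro.from_matrix(np.stack([xt,np.cross(zt,xt),zt],1)); print('shift units',((np.array(pt)-s['eef_pos'])/60).round(3),'turn units',(np.degrees((R*Ro.from_euler('xyz',s['tool_rot']).inv()).as_rotvec())/5).round(2))
E
python3 -c "
from d import *
go([599.2,267.3,35.5],217,-30)"
```

```text
w 84.6 pos [547.2 181.  179. ] rot [-3.111  0.345 -2.612] q [-0.07  0.54 -0.4   2.1   0.77  0.26  0.99] F [ 0.7 -0.2  0.5] t 19.175 tipz [[2.7, 3.7], [2.5, 3.9]]
shift units [ 0.856  1.434 -2.404] turn units [ 1.39 -1.52  1.49]
```

Request:
{"fn": "send_rows", "kwargs": {"series": [[85,[0,0.26,-0.1],[0.35,-0.38,0.4]],[85,[0,0.26,-0.1],[0.35,-0.38,0.4]],[85,[0,0.26,-0.1],[0.35,-0.38,0.4]],[85,[0,0,0],[0.35,-0.38,0.4]],[85,[0,0,0],[0,0,0]]]}}

```text
clock: 19.85
eef_pos: [548.5, 215.1, 164.0]
tool_rot: [-3.13, 0.491, -2.505]
force: [-0.7, 0.1, -0.1]
width: 85.2
gripper_force: 0.0
```

```bash
python3 -c "
from d import *
go([599.2,267.3,35.5],217,-30)"
```

```text
w 85.2 pos [548.5 215.1 164. ] rot [-3.13   0.491 -2.505] q [ 0.09  0.63 -0.65  2.19  1.87  0.26  0.02] F [-0.7  0.1 -0.1] t 19.85 tipz [[2.7, 4.0], [2.6, 3.8]]
shift units [ 0.841  0.863 -2.147] turn units [ 0.31 -0.22  0.18]
```

Request:
{"fn": "send_rows", "kwargs": {"series": [[85,[-0.14,0.12,0],[0.31,-0.22,0.18]],[85,[0.24,0.18,-0.53],[0,0,0]],[85,[0.24,0.18,-0.53],[0,0,0]],[85,[0.24,0.18,-0.53],[0,0,0]],[85,[0.12,0.1,-0.27],[0,0,0]],[85,[0,0,0],[0,0,0]]]}}

```text
clock: 20.65
eef_pos: [590.4, 261.8, 51.2]
tool_rot: [3.142, 0.521, -2.495]
force: [-0.2, 0.7, 1.2]
width: 85.1
gripper_force: 0.0
```

```bash
python3 -c "
from d import *
go([599.2,267.3,35.5],217,-30)"
```

```text
w 85.1 pos [590.4 261.8  51.2] rot [ 3.142  0.521 -2.495] q [ 0.11  0.97 -0.79  2.11  2.19  0.53 -0.16] F [-0.2  0.7  1.2] t 20.65 tipz [[24.3, 24.8], [24.3, 24.8]]
shift units [ 0.149  0.091 -0.279] turn units [ 0.01 -0.01 -0.02]
```

Request:
{"fn": "send_rows", "kwargs": {"series": [[85,[0.15,0.09,-0.27],[0,0,0]],[85,[0,0,0],[0,0,0]],[35,[0,0,0],[0,0,0]],[35,[0,0,0],[0,0,0]],[35,[0,0,0],[0,0,0]],[35,[0,0,0],[0,0,0]],[35,[0,0,0.15],[0,0,0]],[35,[0,0,0.5],[0,0,0]]]}}

```text
clock: 21.7
eef_pos: [598.3, 266.5, 74.3]
tool_rot: [3.139, 0.521, -2.496]
force: [-0.4, -0.9, -0.7]
width: 42.4
gripper_force: 60.8
```

Request:
{"fn": "send_rows", "kwargs": {"series": [[35,[0,0,0.9],[0,0,0]],[35,[0,0,0.4],[0,0,0]],[35,[0,0,0],[0,0,0]]]}}

```text
clock: 22.08
eef_pos: [600.4, 268.3, 156.6]
tool_rot: [-3.139, 0.529, -2.492]
force: [-0.9, 0.4, -1.0]
width: 42.7
gripper_force: 61.0
```

```bash
python3 -c "
from pl import *
w,*_=held((225,240,332,372),23,80,[564.1,-290.3,21]); save(w,'w7.png')"
```

```text
w 42.7 pos [600.4 268.3 156.6] rot [-3.139  0.529 -2.492] q [ 0.02  0.7  -0.63  2.05  1.78  0.27  0.12] F [-0.9  0.4 -1. ] t 22.075 tipz [[23.6, 24.6], [23.6, 24.7]]
pts 7073 14068 normal tool [ 0.869  0.004 -0.495] world [-0.8   -0.6   -0.008] mean tool [-6.5  1.   9.7]
r 24.6 o [-6.3  1.  10.1] world [607.4 274.6 149. ] to go mm [ -43.3 -564.9 -128. ] level rotvec units [-6.88  9.16  0.  ]
pct ctr: size [41.4 43.2] to go [ -43.3 -564.9 -127. ]
```

View pics/w7.png

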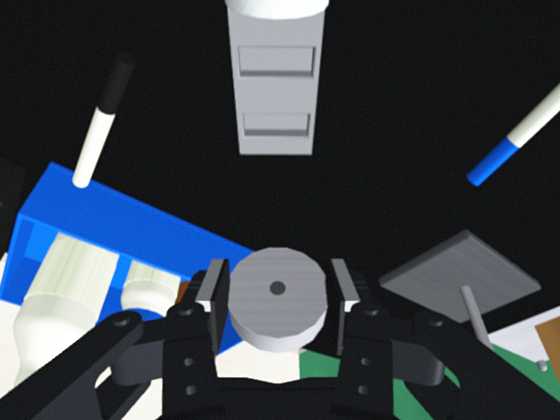

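The small lid is held, with its dot at (278,288) and the face toward the hand. I'll carry it to the tray, yawing back and swinging it face up.

Request:
{"fn": "send_rows", "kwargs": {"series": [[35,[-0.03,0,0.3],[-0.57,0.82,-1]],[35,[-0.03,-0.2,0.3],[-0.49,0.87,-1]],[35,[-0.03,-0.39,0.3],[-0.41,0.91,-1]],[35,[-0.03,-0.39,0.3],[-0.33,0.94,-1]],[35,[-0.03,-0.39,0.3],[-0.25,0.97,-1]],[35,[-0.03,-0.39,0.3],[-0.17,0.99,-1]],[35,[-0.03,-0.39,0],[0,0,-1]],[35,[-0.03,-0.39,0],[0,0,-1]]]}}

```text
clock: 23.12
eef_pos: [592.6, 111.6, 239.5]
tool_rot: [3.132, 0.088, -3.118]
force: [-0.3, 0.3, -0.7]
width: 42.1
gripper_force: 60.9
```

Request:
{"fn": "send_rows", "kwargs": {"series": [[35,[-0.03,-0.39,0],[0,0,-1]],[35,[-0.03,-0.39,0],[0,0,-1]],[35,[-0.03,-0.39,0],[0,0,-1]],[35,[-0.03,-0.39,0],[0,0,-1]],[35,[-0.03,-0.39,0],[0,0,-1]],[35,[-0.03,-0.39,0],[0,0,-1]],[35,[-0.03,-0.39,0],[0,0,-1]]]}}

```text
clock: 24.0
eef_pos: [580.4, -52.1, 241.2]
tool_rot: [3.131, 0.091, 2.553]
force: [-0.3, -0.2, -0.2]
width: 42.1
gripper_force: 61.0
```

```bash
python3 -c "
from d import *
go([563,-296,120],142,0); go([563,-296,120],80,60)"
```

```text
w 42.1 pos [580.4 -52.1 241.2] rot [3.131 0.091 2.553] q [ 0.41  0.56 -0.61  1.79  0.48  0.86  0.56] F [-0.3 -0.2 -0.2] t 24.0 tipz [[23.6, 24.7], [23.8, 24.7]]
shift units [-0.285 -3.994 -2.018] turn units [ 0.56  0.91 -0.78]
shift units [-0.285 -3.994 -2.018] turn units [ 12.62   5.42 -11.62]
```

Request:
{"fn": "send_rows", "kwargs": {"series": [[35,[-0.02,-0.31,0],[0.59,0.81,-1]],[35,[-0.02,-0.31,0],[0.66,0.75,-1]],[35,[-0.02,-0.31,0],[0.72,0.69,-1]],[35,[-0.02,-0.31,-0.1],[0.78,0.63,-1]],[35,[-0.02,-0.31,-0.1],[0.83,0.56,-1]],[35,[-0.02,-0.31,-0.1],[0.88,0.48,-1]],[35,[-0.02,-0.31,-0.1],[0.91,0.4,-1]],[35,[-0.02,-0.31,-0.1],[0.95,0.32,-1]]]}}

```text
clock: 25.05
eef_pos: [571.6, -200.2, 211.4]
tool_rot: [3.127, -0.608, 1.857]
force: [0.1, -0.3, -0.5]
width: 41.9
gripper_force: 61.0
```

Request:
{"fn": "send_rows", "kwargs": {"series": [[35,[-0.02,-0.31,-0.2],[0.97,0.24,-1]],[35,[-0.02,-0.31,-0.2],[0.99,0.15,-1]],[35,[-0.02,-0.31,-0.2],[1,0.07,-1]],[35,[-0.02,-0.31,-0.2],[1,-0.02,-1]],[35,[-0.02,-0.31,-0.2],[0.99,-0.11,-1]],[35,[0,0,0],[0,0,0]]]}}

```text
clock: 25.8
eef_pos: [562.1, -296.2, 147.1]
tool_rot: [3.135, -1.041, 1.41]
force: [0.1, -0.2, -1.2]
width: 42.5
gripper_force: 60.9
```

```bash
python3 -c "
from pl import *
held((225,240,332,372),23,80,[564.1,-290.3,22])"
```

```text
w 42.5 pos [ 562.1 -296.2  147.1] rot [ 3.135 -1.041  1.41 ] q [ 1.09  1.19 -0.63  1.22 -0.31  1.4   0.62] F [ 0.1 -0.2 -1.2] t 25.8 tipz [[23.8, 24.7], [23.6, 24.7]]
pts 7023 14064 normal tool [ 0.871  0.009 -0.49 ] world [0.005 0.016 1.   ] mean tool [-8.9 -2.4 10.4]
r 25.4 o [-9.1 -2.5 10.1] world [ 562.3 -289.2  136.9] to go mm [   1.8   -1.1 -114.9] level rotvec units [ 0.18 -0.05  0.  ]
pct ctr: size [41.5 43.6] to go [   1.4   -2.9 -114.9]
```

Request:
{"fn": "send_rows", "kwargs": {"series": [[35,[0.02,-0.03,-0.5],[0.18,-0.05,0]],[35,[0,0,-0.6],[0,0,0]],[35,[0,0,-0.3],[0,0,0]],[35,[0,0,0],[0,0,0]]]}}

```text
clock: 26.35
eef_pos: [566.8, -292.7, 67.7]
tool_rot: [3.12, -1.059, 1.432]
force: [0.3, -0.5, 0.5]
width: 42.4
gripper_force: 60.9
```

```bash
python3 -c "
from pl import *
for i in range(3): held((225,240,332,372),23,80,[564.1,-290.3,22])"
```

```text
w 42.4 pos [ 566.8 -292.7   67.7] rot [ 3.12  -1.059  1.432] q [ 1.07  1.31 -0.61  1.18 -0.28  1.36  0.68] F [ 0.3 -0.5  0.5] t 26.35 tipz [[23.8, 24.7], [23.6, 24.7]]
pts 6975 14063 normal tool [ 0.871  0.006 -0.491] world [-0.006 -0.001  1.   ] mean tool [-5.9 -1.5 12.5]
r 24.6 o [-5.8 -1.5 12.8] world [ 567.3 -284.9   57.7] to go mm [ -3.2  -5.4 -35.7] level rotvec units [-0.01  0.07  0.  ]
pct ctr: size [41.4 43.3] to go [ -3.3  -6.5 -35.7]
w 42.3 pos [ 567.3 -293.3   69. ] rot [ 3.116 -1.059  1.434] q [ 1.07  1.31 -0.62  1.18 -0.28  1.36  0.68] F [ 0.1 -1.  -0.3] t 26.4 tipz [[23.6, 24.7], [23.9, 24.7]]
pts 6854 14055 normal tool [ 0.872  0.005 -0.49 ] world [-0.008  0.002  1.   ] mean tool [-5.6 -1.1 11.9]
r 24.7 o [-5.2 -1.2 12.6] world [ 567.8 -285.3   58.9] to go mm [ -3.7  -5.  -36.9] level rotvec units [ 0.02  0.09 -0.  ]
pct ctr: size [41.4 43.3] to go [ -3.9  -5.9 -36.9]
w 42.2 pos [ 567.5 -293.8   69.5] rot [ 3.114 -1.058  1.435] q [ 1.07  1.31 -0.62  1.18 -0.28  1.36  0.68] F [ 0.7 -0.4 -0.3] t 26.45 tipz [[23.8, 24.7], [23.8, 24.7]]
pts 6972 14062 normal tool [ 0.871  0.003 -0.492] world [-0.01  0.    1.  ] mean tool [-5.1 -0.8 11.7]
r 25.3 o [-5.2 -1.2 11.7] world [ 567.6 -286.4   59.5] to go mm [ -3.5  -3.9 -37.5] level rotvec units [ 0.    0.12 -0.  ]
pct ctr: size [41.5 43.4] to go [ -4.1  -5.4 -37.5]
```

Request:
{"fn": "send_rows", "kwargs": {"series": [[35,[-0.06,-0.075,-0.2],[0,0.1,0]],[35,[0,0,-0.15],[0,0,0]],[35,[0,0,-0.05],[0,0,0]],[35,[0,0,0],[0,0,0]],[35,[0,0,0],[0,0,0]]]}}

```text
clock: 27.12
eef_pos: [563.0, -298.5, 43.9]
tool_rot: [3.136, -1.057, 1.416]
force: [0.2, -0.0, -1.0]
width: 41.8
gripper_force: 60.9
```

```bash
python3 -c "
from pl import *
for i in range(2): held((225,240,332,372),23,80,[564.1,-290.3,22])"
```

```text
w 41.8 pos [ 563.  -298.5   43.9] rot [ 3.136 -1.057  1.416] q [ 1.07  1.34 -0.6   1.16 -0.27  1.36  0.69] F [ 0.2 -0.  -1. ] t 27.125 tipz [[23.7, 24.7], [23.6, 24.6]]
pts 6988 14055 normal tool [ 0.87   0.002 -0.494] world [-0.001 -0.002  1.   ] mean tool [-5.2 -0.9 11.5]
r 24.5 o [-5.1 -0.8 11.7] world [ 563.4 -290.9   33.8] to go mm [  0.7   0.6 -11.8] level rotvec units [-0.03  0.02  0.  ]
pct ctr: size [41.4 43.4] to go [  0.6  -0.5 -11.8]
w 42.4 pos [ 563.  -298.7   44. ] rot [ 3.136 -1.057  1.416] q [ 1.07  1.34 -0.6   1.16 -0.27  1.36  0.69] F [0.1 0.6 0. ] t 27.175 tipz [[23.8, 24.7], [23.5, 24.6]]
pts 6962 14055 normal tool [ 0.871  0.003 -0.491] world [0.001 0.001 1.   ] mean tool [-5.2 -0.8 11.4]
r 25.1 o [-5.1 -0.1 11.6] world [ 564.1 -291.1   33.9] to go mm [  0.    0.8 -11.9] level rotvec units [ 0.01 -0.01  0.  ]
pct ctr: size [41.4 43.4] to go [  0.5  -0.5 -11.9]
```

Aligned, so I'll lower it.

Request:
{"fn": "send_rows", "kwargs": {"series": [[35,[0.005,0,-0.1],[0,0,0]],[35,[0,0,-0.07],[0,0,0]],[35,[0,0,-0.03],[0,0,0]],[35,[0,0,0],[0,0,0]]]}}

```text
clock: 27.72
eef_pos: [563.0, -298.5, 31.4]
tool_rot: [3.137, -1.057, 1.415]
force: [0.4, 0.4, -0.9]
width: 41.9
gripper_force: 60.9
```

```bash
python3 -c "
from pl import *
held((225,240,332,372),23,80,[564.1,-290.3,21])"
```

```text
w 41.9 pos [ 563.  -298.5   31.4] rot [ 3.137 -1.057  1.415] q [ 1.07  1.36 -0.6   1.15 -0.26  1.35  0.7 ] F [ 0.4  0.4 -0.9] t 27.725 tipz [[24.2, 24.8], [23.8, 24.6]]
pts 6961 14072 normal tool [ 0.869  0.008 -0.494] world [ 0.005 -0.004  1.   ] mean tool [-5.4 -1.1 11.5]
r 24.7 o [-5.1 -1.  12.1] world [ 563.4 -290.5   21.2] to go mm [ 0.7  0.2 -0.2] level rotvec units [-0.04 -0.05  0.  ]
pct ctr: size [41.3 43.7] to go [ 0.6 -0.6 -0.2]
```

Request:
{"fn": "send_rows", "kwargs": {"series": [[75,[0,0,0],[0,0,0]],[75,[0,0,0],[0,0,0]],[75,[0,0,0.04],[0,0,0]],[75,[-0.06,-0.4,0.35],[0,0,0]],[75,[-0.08,-0.5,0.6],[0,0,0]],[75,[0,-0.1,0.9],[0,0,0]],[75,[0,0,0.4],[0,0,0]]]}}

```text
clock: 28.65
eef_pos: [555.7, -359.8, 172.7]
tool_rot: [3.128, -1.055, 1.421]
force: [-0.1, 0.3, 0.6]
width: 74.9
gripper_force: 0.0
```

```bash
cat > chk.py <<'E'
from h import *
w,P=tips(); z=P[...,2]
for n,c,R in [('L',(598.3,-202.4),30),('S',(564.1,-290.3),23)]:
    d=np.hypot(P[...,0]-c[0],P[...,1]-c[1]); q=P[(d<R+7)&(z>16)&(z<45)]
    if len(q)<50: print(n,'not seen',len(q)); continue
    k=q[abs(q[:,2]-np.median(q[:,2]))<2.5]; A=np.c_[k[:,:2]-k[:,:2].mean(0),np.ones(len(k))]; print(n,len(k),'plane',np.linalg.lstsq(A,k[:,2],rcond=None)[0].round(3),'ctr',((k[:,:2].min(0)+k[:,:2].max(0))/2-c).round(1),'size',(k[:,:2].max(0)-k[:,:2].min(0)).round(1))
E
python3 chk.py
```

```text
w 74.9 pos [ 555.7 -359.8  172.7] rot [ 3.128 -1.055  1.421] q [ 1.11  1.22 -0.62  1.03 -0.3   1.59  0.6 ] F [-0.1  0.3  0.6] t 28.65 tipz [[6.1, 7.9], [6.2, 7.7]]
L 2097 plane [1.0000e-03 3.0000e-03 2.0364e+01] ctr [ 0.4 -1.7] size [59.3 60.2]
S 2075 plane [-1.0000e-03  2.0000e-03  2.0566e+01] ctr [-0.1 -0.6] size [45.8 45.3]
```

Request:
{"fn": "send_rows", "kwargs": {"series": [[75,[0,0.2,0.3],[-0.98,0.2,-1]],[75,[-0.05,0.3,0.3],[-0.96,0.28,-1]],[75,[-0.05,0.33,0.2],[-0.93,0.37,-1]],[75,[-0.05,0.33,0],[-0.89,0.45,-1]],[75,[-0.05,0.33,0],[-0.85,0.52,-1]],[75,[-0.05,0.33,0],[-0.8,0.59,-1]],[75,[-0.05,0.33,0],[-0.75,0.66,-1]],[75,[-0.05,0.33,0],[-0.69,0.73,-1]]]}}

```text
clock: 29.7
eef_pos: [532.3, -208.5, 216.5]
tool_rot: [3.139, -0.357, 0.713]
force: [1.0, -0.4, -0.4]
width: 74.9
gripper_force: 0.0
```

Request:
{"fn": "send_rows", "kwargs": {"series": [[75,[-0.05,0.33,0],[-0.62,0.78,-1]],[75,[-0.05,0.33,0],[-0.55,0.83,-1]],[75,[-0.05,0.33,0],[-0.48,0.88,-1]],[75,[-0.05,0.33,0],[-0.4,0.92,-1]],[75,[-0.05,0.33,0],[0,0,-1]],[75,[-0.05,0.33,0],[0,0,-1]],[75,[-0.05,0.33,0],[0,0,-1]],[75,[-0.05,0.33,0],[0,0,-1]]]}}

```text
clock: 30.7
eef_pos: [508.5, -50.3, 216.2]
tool_rot: [3.138, -0.009, 0.016]
force: [0.8, -0.7, -0.0]
width: 75.0
gripper_force: 0.0
```

Request:
{"fn": "send_rows", "kwargs": {"series": [[75,[0,0.1,0],[0,0,-1]],[75,[0,0,0],[0,0,-1]],[75,[0,0,0],[0,0,-1]],[75,[0,0,0],[0,0,-1]],[75,[0,0,0],[0,0,-1]],[75,[0,0,0],[0,0,0]]]}}

```text
clock: 31.45
eef_pos: [508.8, -44.9, 216.3]
tool_rot: [3.137, -0.009, -0.417]
force: [0.3, -0.4, 0.3]
width: 75.3
gripper_force: 0.0
```

```bash
cat > br.py <<'E'
from d import *
z=P[...,2]; hsv=cv2.cvtColor(w['img'],cv2.COLOR_RGB2HSV); near=(np.hypot(P[...,0]-496,P[...,1]-14)<110)&(z>10)&(z<26)
b=P[near]; r=cv2.minAreaRect(b[:,:2].astype(np.float32)); print('brush rect',r,len(b))
wd=near&(hsv[...,0]>8)&(hsv[...,0]<25)&(hsv[...,1]>90)&(z>14); h=P[wd]; rh=cv2.minAreaRect(h[:,:2].astype(np.float32)); print('handle rect',rh,len(h),np.median(h[:,2]))
E
python3 br.py
```

```text
w 75.3 pos [508.8 -44.9 216.3] rot [ 3.137 -0.009 -0.417] q [-0.23  0.5   0.37  1.95 -0.25  0.73 -1.7 ] F [ 0.3 -0.4  0.3] t 31.45 tipz [[5.7, 7.3], [5.9, 7.4]]
brush rect ((496.1114196777344, 13.933189392089844), (38.06083679199219, 169.41082763671875), 67.64380645751953) 4178
handle rect ((466.7425842285156, 25.59986114501953), (16.35343360900879, 106.1740951538086), 67.98271942138672) 1583 17.483673235033564
```

Both lids are home, within 1.8 mm and flat. The brush middle is at (495.8, 13.9) with yaw -22.1°.

```bash
python3 -c "
from d import *
go([495.8,13.9,27],-22.1,0)"
```

```text
w 75.0 pos [508.9 -45.  216.5] rot [ 3.137 -0.01  -0.416] q [-0.23  0.49  0.37  1.95 -0.25  0.73 -1.7 ] F [-0.3 -0.3  0.3] t 31.5 tipz [[6.1, 7.2], [5.8, 7.4]]
shift units [-0.222  0.984 -3.16 ] turn units [0.09 0.08 0.35]
```

Request:
{"fn": "send_rows", "kwargs": {"series": [[60,[-0.11,0.49,-0.5],[0.09,0.08,0.35]],[60,[-0.11,0.49,-0.6],[0,0,0]],[60,[0,0,-0.9],[0,0,0]],[60,[0,0,-0.7],[0,0,0]],[60,[0,0,-0.2],[0,0,0]],[60,[0,0,0],[0,0,0]],[60,[0,0,0],[0,0,0]]]}}

```text
clock: 32.42
eef_pos: [497.6, 13.2, 44.5]
tool_rot: [-3.14, -0.004, -0.388]
force: [0.6, 0.5, -0.3]
width: 60.1
gripper_force: 0.0
```

```bash
python3 -c "
from d import *
go([495.8,13.9,27],-22.1,0)"
```

```text
w 60.1 pos [497.6  13.2  44.5] rot [-3.14  -0.004 -0.388] q [-0.2   0.77  0.18  2.09 -0.41  0.31 -1.64] F [ 0.6  0.5 -0.3] t 32.425 tipz [[9.8, 11.4], [9.5, 11.9]]
shift units [-0.03   0.01  -0.293] turn units [0.   0.05 0.03]
```

Request:
{"fn": "send_rows", "kwargs": {"series": [[60,[-0.03,0.01,-0.2],[0,0.05,0.03]],[60,[0,0,-0.09],[0,0,0]],[60,[0,0,0],[0,0,0]]]}}

```text
clock: 32.85
eef_pos: [494.3, 14.0, 25.2]
tool_rot: [3.14, 0.003, -0.386]
force: [-0.7, 0.3, 0.1]
width: 60.3
gripper_force: 0.0
```

```bash
python3 -c "
from d import *
go([495.8,13.9,27],-22.1,0)"
```

```text
w 60.3 pos [494.3  14.   25.2] rot [ 3.14e+00  3.00e-03 -3.86e-01] q [-0.19  0.8   0.15  2.1  -0.42  0.28 -1.63] F [-0.7  0.3  0.1] t 32.85 tipz [[25.0, 25.0], [25.0, 25.0]]
shift units [ 0.023 -0.     0.027] turn units [ 0.   -0.04 -0.  ]
```

Request:
{"fn": "send_rows", "kwargs": {"series": [[5,[0.02,0,0.03],[0,-0.04,0]],[5,[0,0,0],[0,0,0]],[5,[0,0,0],[0,0,0]],[5,[0,0,0],[0,0,0]],[5,[0,0,0],[0,0,0]],[5,[0,0,0.2],[0,0,0]],[5,[0,0,0.5],[0,0,0]],[5,[0,0,0.5],[0,0,0]]]}}

```text
clock: 33.9
eef_pos: [495.5, 13.9, 100.5]
tool_rot: [3.141, -0.0, -0.386]
force: [-0.2, 0.7, -0.2]
width: 13.6
gripper_force: 58.7
```

```bash
cat > bh.py <<'E'
from h import *
def bh(az_t,mid_t):
    w,P=tips(); s=sensors.read_state(); T=Ro.from_euler('xyz',s['tool_rot']).as_matrix(); Lc=(P-s['eef_pos'])@T
    m=(w['depth']>0)&(abs(Lc[...,1])<24)&(Lc[...,0]>12)&(Lc[...,0]<100)&(Lc[...,2]>2)&(Lc[...,2]<45); q=Lc[m]
    r=cv2.minAreaRect(q[:,:2].astype(np.float32)); print('n',len(q),'head side rect tool',np.round(r[0],1),np.round(r[1],1),round(r[2],1),'x max',np.percentile(q[:,0],99.7).round(1),'y',np.percentile(q[q[:,0]>30][:,1],[.5,99.5]).round(1))
    f=q[(q[:,0]<75)]; A=np.c_[q[:,0],q[:,1],np.ones(len(q))]
    for a,b in [(12,22),(27,45),(60,84)]:
        k=q[(q[:,0]>a)&(q[:,0]<b)]; 
        if len(k)>20: t=k[k[:,2]<np.percentile(k[:,2],20)+4]; print('  x',a,b,'top z tool',np.median(t[:,2]).round(1),'world z',((t@T.T+s['eef_pos'])[:,2]).mean().round(1),'y mid',((np.percentile(t[:,1],1)+np.percentile(t[:,1],99))/2).round(1))
    tip=np.array([np.percentile(q[:,0],99.7),0,0]); return w,q,s,T
E
python3 -c "
from bh import *
w,q,s,T=bh(0,0); print(s['gripper_force']); save(w,'w8.png')"
```

```text
w 13.6 pos [495.5  13.9 100.5] rot [ 3.141 -0.    -0.386] q [-0.26  0.67  0.26  2.07 -0.37  0.44 -1.67] F [-0.2  0.7 -0.2] t 33.9 tipz [[11.6, 12.9], [11.6, 13.0]]
n 14696 head side rect tool [47.2  0.8] [70.2 38.3] 0.4 x max 81.9 y [-16.7  18.1]
  x 12 22 top z tool 14.0 world z 89.7 y mid 0.5
  x 27 45 top z tool 14.7 world z 89.2 y mid 0.6
  x 60 84 top z tool 15.9 world z 88.2 y mid 0.4
58.791401982307434
```

View pics/w8.png

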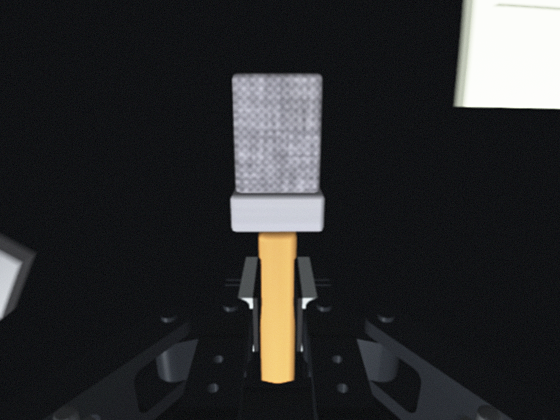

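The brush is held straight: handle at (278,300), bristles up at (278,130). I'll carry it to the tray while turning +91°.

Request:
{"fn": "send_rows", "kwargs": {"series": [[5,[0.02,0,0.3],[0,0,1]],[5,[0.02,-0.1,0.3],[0,0,1]],[5,[0.02,-0.23,0.3],[0,0,1]],[5,[0.02,-0.23,0.1],[0,0,1]],[5,[0.02,-0.23,0],[0,0,1]],[5,[0.02,-0.23,0],[0,0,1]],[5,[0.02,-0.23,0],[0,0,1]],[5,[0.02,-0.23,0],[0,0,1]]]}}

```text
clock: 34.95
eef_pos: [505.2, -75.3, 159.7]
tool_rot: [-3.142, -0.0, 0.315]
force: [0.3, 0.3, -0.7]
width: 13.9
gripper_force: 58.8
```

Request:
{"fn": "send_rows", "kwargs": {"series": [[5,[0.02,-0.23,0],[0,0,1]],[5,[0.02,-0.23,0],[0,0,1]],[5,[0.02,-0.23,0],[0,0,1]],[5,[0.02,-0.23,0],[0,0,1]],[5,[0.02,-0.23,0],[0,0,1]],[5,[0.02,-0.23,0],[0,0,1]],[5,[0.02,-0.23,0],[0,0,1]],[5,[0.02,-0.23,0],[0,0,1]]]}}

```text
clock: 35.95
eef_pos: [514.7, -185.8, 159.6]
tool_rot: [-3.141, -0.0, 1.013]
force: [0.5, -1.0, -1.9]
width: 13.9
gripper_force: 58.8
```

Request:
{"fn": "send_rows", "kwargs": {"series": [[5,[0.02,-0.23,0],[0,0,1]],[5,[0,-0.23,0],[0,0,1]],[5,[0,0,0],[0,0,0]],[5,[0,0,0],[0,0,0]]]}}

```text
clock: 36.45
eef_pos: [516.0, -212.1, 159.5]
tool_rot: [-3.141, -0.001, 1.184]
force: [-0.7, 0.8, -0.2]
width: 13.9
gripper_force: 58.8
```

```bash
python3 -c "
from bh import *
bh(0,0)
from d import go
go([518,-218.5,80],68.5,0)"
```

```text
w 13.9 pos [ 516.  -212.1  159.5] rot [-3.141e+00 -1.000e-03  1.184e+00] q [ 0.45  0.62 -0.17  1.86  0.15  0.68 -0.19] F [-0.7  0.8 -0.2] t 36.45 tipz [[11.5, 12.7], [11.6, 12.8]]
n 14883 head side rect tool [48.5 -0.3] [73.2 38. ] 1.6 x max 84.6 y [-18.5  16.9]
  x 12 22 top z tool 10.5 world z 148.9 y mid -0.7
  x 27 45 top z tool 10.7 world z 148.5 y mid -0.8
  x 60 84 top z tool 12.4 world z 147.2 y mid -1.1
w 14.2 pos [ 516.2 -211.9  159.5] rot [-3.141e+00 -1.000e-03  1.185e+00] q [ 0.45  0.62 -0.17  1.86  0.15  0.68 -0.19] F [-0.2  0.8 -0.7] t 36.5 tipz [[11.5, 12.7], [11.6, 13.1]]
shift units [ 0.029 -0.111 -1.325] turn units [-0.01 -0.    0.12]
```

Request:
{"fn": "send_rows", "kwargs": {"series": [[5,[0.035,-0.13,-0.5],[0,0,0.12]],[5,[0,0,-0.7],[0,0,0]],[5,[0,0,-0.45],[0,0,0]],[5,[0,0,0],[0,0,0]],[5,[0,0,0],[0,0,0]]]}}

```text
clock: 37.17
eef_pos: [519.2, -220.4, 61.4]
tool_rot: [3.14, -0.001, 1.196]
force: [1.0, 0.3, -0.3]
width: 14.0
gripper_force: 58.7
```

```bash
python3 -c "
from bh import *
w,q,s,T=bh(0,0)
from d import go
go([518.2,-219.9,33],68.7,0)
# world-frame rect of brush head part
k=q[q[:,0]>27]; W=k@T.T+s['eef_pos']; r=cv2.minAreaRect(W[:,:2].astype(np.float32)); print('head rect world',r)
Y=np.array([.3627,.9319]); X=np.array([.9319,-.3627]); c=np.array([517.6,-221.5]); print('tray-frame rel slot: x',np.percentile((W[:,:2]-c)@X,[.5,99.5]),'y max',np.percentile((W[:,:2]-c)@Y,99.7))
"
```

```text
w 14.0 pos [ 519.2 -220.4   61.4] rot [ 3.140e+00 -1.000e-03  1.196e+00] q [ 0.44  0.78 -0.13  1.9   0.2   0.48 -0.21] F [ 1.   0.3 -0.3] t 37.175 tipz [[11.4, 12.5], [11.6, 13.1]]
n 14922 head side rect tool [48.7 -1.3] [38.1 73.4] 89.8 x max 85.0 y [-18.9  16.5]
  x 12 22 top z tool 10.8 world z 50.9 y mid -1.0
  x 27 45 top z tool 11.0 world z 50.5 y mid -1.2
  x 60 84 top z tool 12.7 world z 49.1 y mid -1.4
w 13.9 pos [ 519.4 -220.7   61.8] rot [ 3.139e+00 -1.000e-03  1.196e+00] q [ 0.44  0.78 -0.13  1.9   0.2   0.48 -0.21] F [ 0.3 -0.7  0. ] t 37.225 tipz [[11.4, 12.8], [11.6, 12.9]]
shift units [-0.02   0.015 -0.481] turn units [0.   0.03 0.04]
head rect world ((538.9222412109375, -167.93820190429688), (58.40799331665039, 38.117958068847656), 68.48271942138672)
tray-frame rel slot: x [-17.49670493  18.35802573] y max 86.49822761767891
```

Request:
{"fn": "send_rows", "kwargs": {"series": [[5,[-0.015,-0.015,-0.2],[0,0.03,0.02]],[5,[0,0,-0.15],[0,0,0]],[5,[0,0,-0.06],[0,0,0]],[5,[0,0,-0.03],[0,0,0]],[5,[0,0,0],[0,0,0]],[5,[0,0,0],[0,0,0]]]}}

```text
clock: 38.02
eef_pos: [517.6, -221.6, 34.2]
tool_rot: [-3.139, 0.0, 1.197]
force: [-0.8, -0.8, -0.5]
width: 13.8
gripper_force: 58.8
```

```bash
python3 -c "
from bh import *
w,q,s,T=bh(0,0)
k=q[q[:,0]>27]; W=k@T.T+s['eef_pos']; W=W[W[:,2]>14]
Y=np.array([.3627,.9319]); X=np.array([.9319,-.3627]); c=np.array([517.6,-221.5]); print('tray-frame rel slot: x',np.percentile((W[:,:2]-c)@X,[.5,99.5]),'y max',np.percentile((W[:,:2]-c)@Y,99.7))
"
```

```text
w 13.8 pos [ 517.6 -221.6   34.2] rot [-3.139  0.     1.197] q [ 0.43  0.82 -0.12  1.9   0.21  0.43 -0.21] F [-0.8 -0.8 -0.5] t 38.025 tipz [[23.4, 23.8], [23.3, 23.6]]
n 24740 head side rect tool [56. -0.] [88. 48.] 0.0 x max 99.8 y [-23.7  23.7]
  x 12 22 top z tool 10.5 world z 23.7 y mid -0.7
  x 27 45 top z tool 10.7 world z 23.2 y mid -0.8
  x 60 84 top z tool 12.4 world z 21.8 y mid -1.1
tray-frame rel slot: x [-18.61491132  17.25239596] y max 84.81715334747868
```

Request:
{"fn": "send_rows", "kwargs": {"series": [[35,[0,0,0],[0,0,0]],[35,[0,0,0],[0,0,0]],[35,[0,0,0.1],[0,0,0]],[35,[0,0,0.5],[0,0,0]],[35,[0,0,0.9],[0,0,0]],[35,[-0.2,-0.4,0.9],[0,0,0]],[35,[-0.4,-0.7,0.5],[0,0,0]],[35,[0,0,0],[0,0,0]]]}}

```text
clock: 39.08
eef_pos: [480.0, -293.0, 211.2]
tool_rot: [3.139, 0.004, 1.19]
force: [0.1, -0.7, -0.6]
width: 34.8
gripper_force: 0.0
```

```bash
cat > fin.py <<'E'
from h import *
import runpy, pickle
runpy.run_path('chk.py')
w,P=tips(); 
Y=np.array([.3627,.9319]); X=np.array([.9319,-.3627]); c=np.array([517.6,-221.5]); d=P[...,:2]-c; x=d@X; y=d@Y; z=P[...,2]; m=(abs(x)<25)&(abs(y)<95)&(w['depth']>0)
for n,a,b in [('handle',-83,20),('ferrule',25,42),('bristles',50,84)]:
    k=m&(y>a)&(y<b)&(z>15)&(z<40); 
    if k.sum()>30: print(n,k.sum(),'x',np.percentile(x[k],[1,99]).round(1),'z',np.percentile(z[k],[10,50,90]).round(1),'y',np.percentile(y[k],[.5,99.5]).round(1))
k=m&(z>15)&(z<40); print('y range',np.percentile(y[k],[.2,99.8]).round(1)); h=m&(y>-83)&(y<20)&(z>19)&(z<28)&(abs(x)<6); print('handle slope z/y',np.polyfit(y[h],z[h],1))
t0=pickle.load(open('top.pkl','rb')); t=get_image('top'); D=cv2.absdiff(t['img'],t0['img']).max(2); Pz=cloud(t)
for n,b in [('cup',(250,90,292,142)),('bottle',(294,105,330,150)),('vial',(362,275,388,295)),('mA',(80,185,110,260)),('mB',(200,95,218,165)),('disc',(172,190,210,220))]: print(n,'changed px',(D[b[1]:b[3],b[0]:b[2]]>40).sum(),end='; ')
E
python3 fin.py
```

```text
w 34.8 pos [ 480.  -293.   211.2] rot [3.139 0.004 1.19 ] q [ 0.63  0.55 -0.2   1.81  0.15  0.8  -0.03] F [ 0.1 -0.7 -0.6] t 39.075 tipz [[12.5, 15.1], [12.4, 14.5]]
L 4224 plane [-1.0000e-03 -1.0000e-03  2.0697e+01] ctr [ 0.3 -1.2] size [59.4 59.8]
S 2043 plane [4.0000e-03 1.0000e-03 2.0788e+01] ctr [-0.7  0.3] size [45.7 45. ]
w 35.0 pos [ 480.7 -290.   209.7] rot [3.141e+00 2.000e-03 1.193e+00] q [ 0.62  0.55 -0.2   1.81  0.15  0.79 -0.03] F [-0.6  0.  -1. ] t 39.125 tipz [[12.6, 14.8], [12.5, 14.8]]
handle 2172 x [-8.4  7.3] z [21.2 22.6 23.5] y [-82.6  19.8]
ferrule 948 x [-19.6  17.7] z [20.9 22.4 23.6] y [25.3 41.9]
bristles 1506 x [-17.6  15.9] z [19.5 20.6 21.6] y [50.5 77.4]
y range [-83.7  77.4]
handle slope z/y [-5.97818126e-04  2.26946977e+01]
cup changed px 0; bottle changed px 0; vial changed px 0; mA changed px 0; mB changed px 0; disc changed px 0;
```

Everything is home and none of the bystanders has changed, so I'll hand in.

```bash
python3 -c "
from cell import ctrl
print(ctrl.finish_job())"
```

```text
the job is handed in; nothing more can be done
None
```

I packed both lids (closed faces up) and the brush (bristles in the wide end) in the tray and handed the job in at about 39 s; in the last camera check all three lay flat, within about 1.5 mm of their places, and the disc and other bystanders had not moved, but no verdict came back.

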